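# Snap the cross brace onto the open laser housing

## Task

Refit the loose cross brace on the two free pins of the open laser housing: slide its plain heel onto the heel pin, then push the latch hook down onto the other pin until its sprung safety latch flips shut behind the pin. Then tug the latch end up until the latch catches the pin, to prove that it holds, let it settle back down on both pins and let go. Be gentle, the cavity is aligned: the contact forces on the housing together must stay under 40 N; and leave the other things on the table alone.

Things in the scene. Friction and masses are not known exactly. Their poses are not given: they have to be found in the camera images.
- housing: Black open-topped laser housing, trough 440 long, 216 wide, walls 76 mm high, bolted down. Origin on the table midway between the two free pins; x along the trough (away from robot), y from heel pin to latch pin, z up. A like brace is already fitted 145 mm nearer the robot (top 140 mm high). Optics inside are at most 82 mm high, under the loose brace's place at most 48 mm.
- pin_heel: Free steel pin on the right (-y) wall, for the heel: 12 mm diameter, lying along the housing's x, 20 mm free length between a lug (robot's side, 22 mm wide) and a round head (22 mm diameter), both chamfered at the top. Origin at the pin's centre, 114 mm above the table; axes as the housing's. The bracket's base plate lies 34 mm below the pin's centre.
- pin_latch: Free pin on the left (+y) wall, for the latch hook: like the heel pin, 200 mm from it along the housing's y, same height. Origin at the pin's centre.
- brace_grip (a point): Centre of the loose brace's black bar (brace 0.3 to 0.5 kg), to grasp. Axes: y along the bar from heel to latch hook, z up, x across; fitted, they match the housing's. Bar 20 mm high, 20 mm wide for 68 mm either side, ends 16 mm wide, from y -114 to +118 mm. It starts standing on its feet (46 mm below this point) on the table left of the housing, latch hook away from the robot.
- heel_seat (a point): Where the heel pin's centre lies with the heel fully on: 100 mm to -y, 16 mm below brace_grip. The heel is a plain slot 15 mm high, 16 mm thick, open to -y (outwards along the bar): the bar above, a jaw 10 mm thick below reaching 15 mm past this point, a solid block behind (pin bottomed). Slide it on along the bar, latch end held up (0.25 rad clears the latch pin), then swing down.
- hook_seat (a point): Where the latch pin's centre lies once the hook is latched and let go: 100 mm to +y, 21 mm below brace_grip. Steel hook 16 mm thick, mouth open straight down, 23 mm wide between its legs (the latch bridges it), legs ending 25 mm below this point. Resting on its shut, unpassed latch, this point is about 25 mm above the pin's centre (tilt 0.15 rad).
- hook_top (a point): Flat top of the bar straight above the hook's mouth, 31 mm above hook_seat, 16 mm wide: the place to push down. Pushing the latch aside takes about 6 N. A sprung rubber buffer in the crown of the hook then meets the pin at hook_seat (starts at 7 N) and has to be pressed in a few millimetres more, to about 15 N in all, before the latch flips; just beyond that is a solid stop.
- latch (a joint): Sprung brass safety latch 19 mm long across the hook's mouth, hinged on the hook's inner leg. 0 = shut. The entering pin swings it up into the mouth (to about 1.25 rad); it springs back to 0 only when the pin is pressed home against the buffer. Let go, that end can then rise about 9 mm before the shut latch catches the pin.
- lens_mid (a point): Bystander: lens on a steel post with a round black base 52 mm across, 115 mm high; point 50 mm above the table.
- driver: Bystander: screwdriver with black handle, lying on the table. Origin at its underside.
- optics_case: Bystander: grey plastic case 90 x 70 x 28 mm. Origin at the centre of its underside.
Not all that is in view belongs to the job. What is shaped like the part that bears brace_grip but red is not meant.

How it is judged:
On the way, in this order (a step that is already met when the one before it is completed fails the run):
1. the heel is hooked on its pin: heel seat within 5 mm of the heel pin's centre, 0.2 s (distance between heel_seat and pin_heel below 0.005 m), for 0.2 s.
2. the latch hook is on its pin (hook seat within 6 mm of the pin's centre) with the heel still on its pin and the latch shut (under 0.2 rad), 0.2 s (distance between hook_seat and pin_latch below 0.006 m and distance between heel_seat and pin_heel below 0.005 m and value of joint latch below 0.2 rad), for 0.2 s.
3. tug test: the brace is pulled up until the shut latch bears on the latch pin with more than 2 N, hook seat more than 6 mm above the pin's centre, 0.1 s (z of hook_seat in the frame of pin_latch above 0.006 m and distance between hook_seat and pin_latch below 0.015 m and contact force between brace and pin_latch above 2 N and value of joint latch below 0.2 rad), for 0.1 s.
At the end, for the whole second after the job is handed in: The brace rests on both pins, at rest and released: heel seat within 5 mm of the heel pin's centre, hook seat within 6 mm of the latch pin's centre, latch shut (under 0.2 rad) (all of step 2 and linear speed of brace below 0.02 m/s); the robot touches nothing.
It fails at once if the housing is loaded with more than 40 N (contact force between housing and anything else above 40 N).
It fails at once if the lens post is moved by more than 15 mm (distance of lens_mid from where it was at the start of the episode above 0.015 m).
It fails at once if the screwdriver is moved by more than 25 mm (distance of driver from where it was at the start of the episode above 0.025 m).
It fails at once if the optics case is moved by more than 15 mm (distance of optics_case from where it was at the start of the episode above 0.015 m).
It also fails if it takes over 70 s, if anything falls off the work surface, if the arm or the gripper's body presses on something with over 40 N, if the wrist force passes 120 N, or if a joint passes its speed limit or range.

## Robot

A 7-joint arm with a two-finger parallel gripper is mounted at the origin on the work surface. World frame = base frame: x ahead of the robot, y to its left, z up, the work surface at z = 0. Lengths are in m, angles in rad, forces in N, time in s.
With the tool pointing down it reaches from about 0.4 to 0.875 m from the base axis. Payload 6.5 kg.
Tool frame: the origin (TCP) lies on the centre line of the jaws, within the pads' length; the fingertips stand 22 mm ahead of it and the grasp point (between the pads) lies 3 mm ahead of it; x points along the fingers, y is the direction in which the jaws open and shut, and the axes are right-handed (so a half turn about x gives the same grasp; the last joint's range is limited). The gripper opens to 85 mm and grips with 20 to 120 N. Pads are 22 mm wide; open, the fingers measure 114 mm over their backs; the gripper's body (76 mm by 85 mm) begins 54 mm behind the grasp point. The pads swing forward as they close: fully open they stand 13 mm farther back than shut.
Start: joints at [-1.41, 0.536, -0.004, 1.538, 0.003, 1.067, -0.071], TCP at [0.146, 0.633, 0.218] pointing down, gripper open.
Joint ranges: [-2.7, 2.7], [-0.37, 2.16], [-1.27, 1.26], [0.24, 2.4], [-1.31, 4.45], [0.19, 1.91], [-2.76, 2.76]. Speed limits (rad/s): [2.39, 2.39, 3.14, 3.14, 3.14, 3.14, 3.14].

## Interface

Orientations are given as a unit quaternion [w, x, y, z].
In Python, from cell import manip gives the robot as it stands. The module is installed in compiled form; this text tells all that it offers.
- The arm moves only by the tool carry_out, never from a script. Its argument "rows" is one flat list of numbers, 7 for each row, row after row: the opening, from 0 (shut) to 1 (fully open), then the shift along the tool's x, y, z in mm, then the turn, a rotation vector about the tool's x, y, z in degrees. A call has 1 to 10 rows; each row shifts and turns the commanded pose from where the row before left it, along the tool's axes as they then stand; what a row does not reach is not made up. A row lasts 1/10 s, in which the tool goes at most 50 mm and 8.59 degrees, less where a joint would pass 70% of its speed; a pose out of reach is approached as far as the arm can. A call with a gripper value outside its range is refused whole. The fingers move at their own pace and stop on an object; "squeeze" is the grip in N (left out, the last holds). Time passes only in rows, so rows that do not move let the fingers close. It gives the time, the measured TCP pose, the force and the opening at its end, in the units of the state.
- manip.get_state(): the state, without advancing time (a new reading comes with each control period).
- manip.capture(name): name is "side" or "top"; returns a dict with "frame" (384x512x3 uint8, red, green, blue), "fx", "fy", "cx", "cy" (pixels), "origin" and "rotation" of the camera in the world. Camera axes: x right, y up, looking along -z (the intrinsics and any distortion apply to the point x, -y, -z); pixel columns grow to the right and rows downward; lengths in m; the calibration is good to about 2 mm. A picture is of the moment at which its call begins. There is no depth.
- manip.sign_off(): hands the job in, once; it reports no verdict.
The state is a dict: "t": time; "joints": joint angles; "joint_vel": joint speeds; "tau": joint torques, N m; "position": TCP position; "eef_rot": TCP orientation; "wrist_force": force on the tool from outside, world axes, zero at the start; "moment": the same for the moment, N m; "grip_width": finger opening in m.
Only numpy, scipy, OpenCV 4.12 (cv2) and the standard library are available. Lean on these libraries where they do the work, as an engineer would, in place of code of your own. Each camera call takes 0.05 s, during which the arm holds its last target.

## Working session

There is one attempt and no reset: what is moved stays moved. The work goes in short steps, Python scripts to look and compute and a tool call to move; the robot and the scene stay as the last step left them, time stands still between calls to the robot, and variables do not carry over. Pictures are saved under pics/ and viewed, and the job is handed in when it is done.

Besides the shell and the picture viewer there is one more tool, called after "Call:" as name(argument=value, ...) on one line, values as JSON. carry_out: Moves the arm, as the interface text tells. Its arguments: {"type":"object","properties":{"rows":{"type":"array"},"squeeze":{"type":"number"}},"required":["rows"]}

```bash
mkdir -p pics; python3 - <<'E'
from cell import manip
import cv2,json
s=manip.get_state();print({k:(v if not hasattr(v,'tolist') else v.tolist()) for k,v in s.items()})
for n in("side","top"):
    c=manip.capture(n);cv2.imwrite(f"pics/{n}0.png",c["frame"][:,:,::-1])
    print(n,{k:(v.tolist() if hasattr(v,'tolist') else v) for k,v in c.items() if k!="frame"})
E
```

```text
{'t': 0.0, 'joints': [-1.410208244512973, 0.537210736380478, -0.004423701137970472, 1.5388385130646318, 0.002564868058617595, 1.0673124155341323, -0.07119235944924777], 'joint_vel': [-0.0007014766400415781, -0.0010330242017501446, 1.650915898472383e-05, -0.0021878406781970505, -0.0002469963500886616, 0.0003808502988589047, 0.0006546594844478687], 'tau': [-0.0009026934276334941, -58.341933488845825, 1.0479151457548141, -25.910929441452026, 0.012233969173394144, 0.009556771838106215, 2.9015504878771026e-05], 'position': [0.14602398731215058, 0.6327207164183436, 0.21709786271921244], 'eef_rot': [0.7025341677626484, 0.07936990960399241, 0.7026004361738779, -0.08061505854227016], 'wrist_force': [-0.08824196088079571, 0.018418298401934943, 0.9635142793322904], 'moment': [0.01201876561791155, -0.023688522871927388, 0.056351748601543704], 'grip_width': 0.08523616558006372}
side {'fx': 460.6984152242314, 'fy': 460.6984152242314, 'cx': 253.04840835515026, 'cy': 191.35182170810313, 'origin': [0.33467880425667323, -1.1177974945264713, 0.8528815476132965], 'rotation': [0.8701504631130643, 0.4881476926334555, -0.0414584380789476, -0.053209018340946324]}
top {'fx': 364.2802617049774, 'fy': 364.2802617049774, 'cx': 258.2198956255577, 'cy': 191.2637302221867, 'origin': [0.4281669771669255, 0.09117380590762854, 1.249389909421447], 'rotation': [0.7126627984306751, 0.03728267113512053, -0.023499918567505603, -0.7001210552420989]}
```

View pics/side0.png

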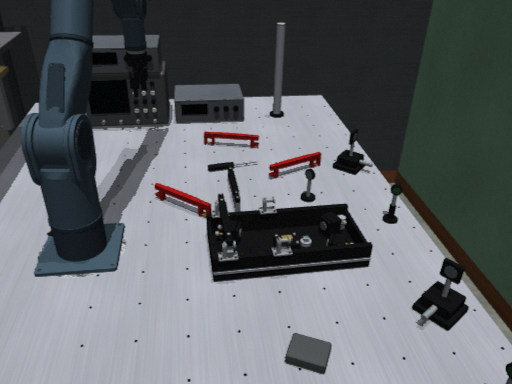

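View pics/top0.png

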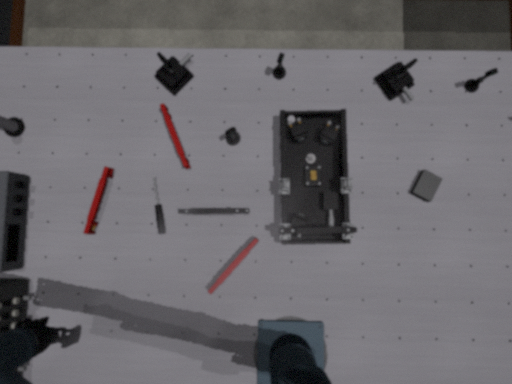

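```bash
cat > h.py <<'E'
import numpy as np,cv2
from scipy.spatial.transform import Rotation as R
def rot(q): return R.from_quat([q[1],q[2],q[3],q[0]])
def proj(c,p):
    v=rot(c['rotation']).inv().apply(np.atleast_2d(np.array(p,float)-np.array(c['origin'])))
    return np.c_[c['fx']*v[:,0]/-v[:,2]+c['cx'], c['fy']*(-v[:,1])/-v[:,2]+c['cy']]
def ray(c,uv):
    uv=np.atleast_2d(np.array(uv,float))
    d=np.c_[(uv[:,0]-c['cx'])/c['fx'],-(uv[:,1]-c['cy'])/c['fy'],-np.ones(len(uv))]
    return np.array(c['origin']),rot(c['rotation']).apply(d)
def onz(c,uv,z):
    o,d=ray(c,uv); return o+d*((z-o[2])/d[:,2])[:,None]
def crop(c,x0,y0,x1,y1,s,fn):
    f=c['frame'][y0:y1,x0:x1,::-1]; f=cv2.resize(f,None,fx=s,fy=s,interpolation=cv2.INTER_CUBIC)
    f=cv2.convertScaleAbs(f,alpha=1.5,beta=20)
    cv2.imwrite(fn,f)
E
python3 - <<'E'
from cell import manip; from h import *
import pickle
c={n:manip.capture(n) for n in('side','top')}
pickle.dump(c,open('c0.pkl','wb'))
crop(c['top'],270,100,360,250,4,'pics/t1.png')
crop(c['top'],150,160,270,260,6,'pics/t2.png')
crop(c['side'],195,160,375,285,4,'pics/s1.png')
E
```

```text
(no output)
```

View pics/t1.png

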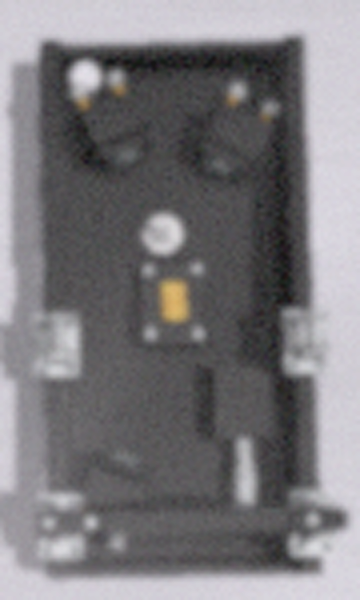

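View pics/t2.png

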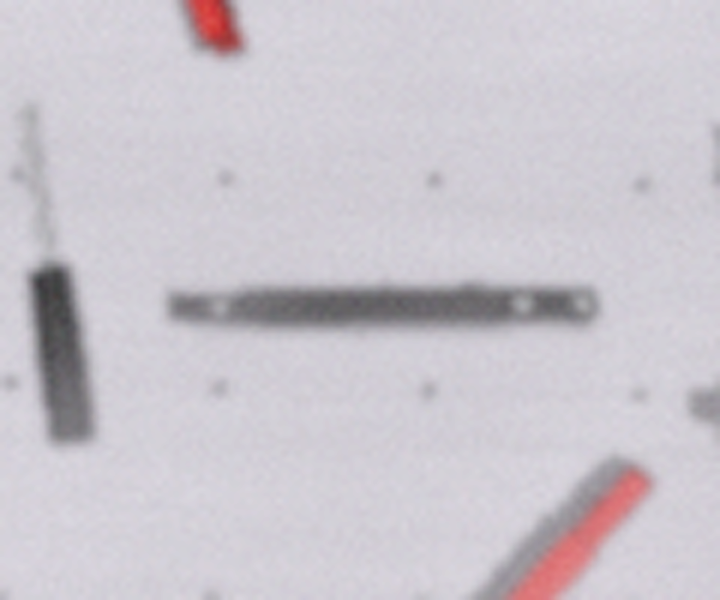

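View pics/s1.png

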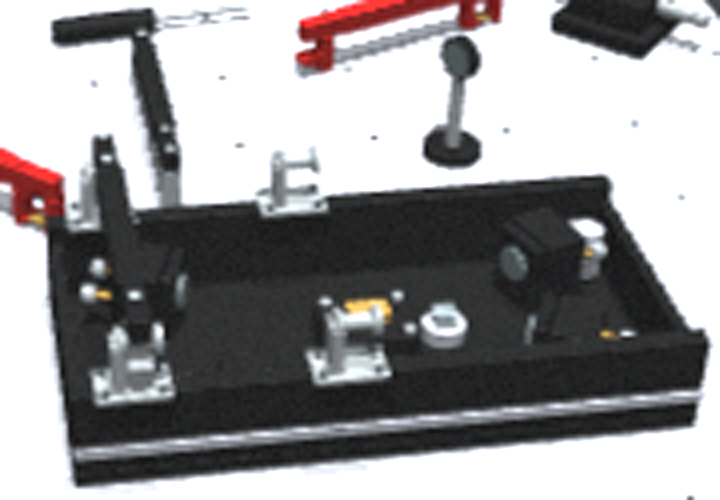

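```bash
python3 - <<'E'
from h import *
import pickle
c=pickle.load(open('c0.pkl','rb'))
crop(c['side'],195,150,285,275,6,'pics/s2.png')
crop(c['side'],255,190,310,270,10,'pics/s3.png')
t=c['top']
o=np.array([150,160])
e=onz(t,[[150+168/6,160+306/6],[150+598/6,160+305/6]],0.056);print(e,np.linalg.norm(e[0]-e[1]))
d=onz(t,[[150+220/6,160+305/6],[150+523/6,160+303/6],[150+585/6,160+304/6]],0.056);print(d)
# fitted brace
print(onz(t,[[270+40/4,100+523/4],[270+347/4,100+518/4],[270+47/4,100+523/4],[270+90/4,100+523/4],[270+313/4,100+520/4]],0.140))
# pin brackets
print(onz(t,[[270+60/4,100+345/4],[270+302/4,100+340/4]],0.114))
E
```

```text
[[0.46126681 0.37789913 0.056     ]
 [0.46604548 0.14223463 0.056     ]] 0.23571294386727254
[[0.46232726 0.34932576 0.056     ]
 [0.46640084 0.18324322 0.056     ]
 [0.46646331 0.14934607 0.056     ]]
[[ 0.40483593  0.045584    0.14      ]
 [ 0.41296748 -0.18548237  0.14      ]
 [ 0.40493626  0.04029562  0.14      ]
 [ 0.40555216  0.00783056  0.14      ]
 [ 0.41098503 -0.1599713   0.14      ]]
[[ 0.54300932  0.030749    0.114     ]
 [ 0.55007273 -0.15768248  0.114     ]]
```

View pics/s2.png

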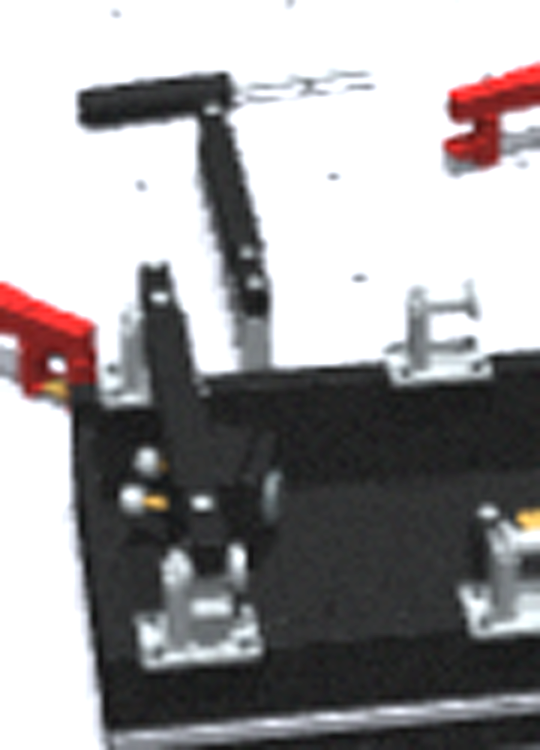

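View pics/s3.png

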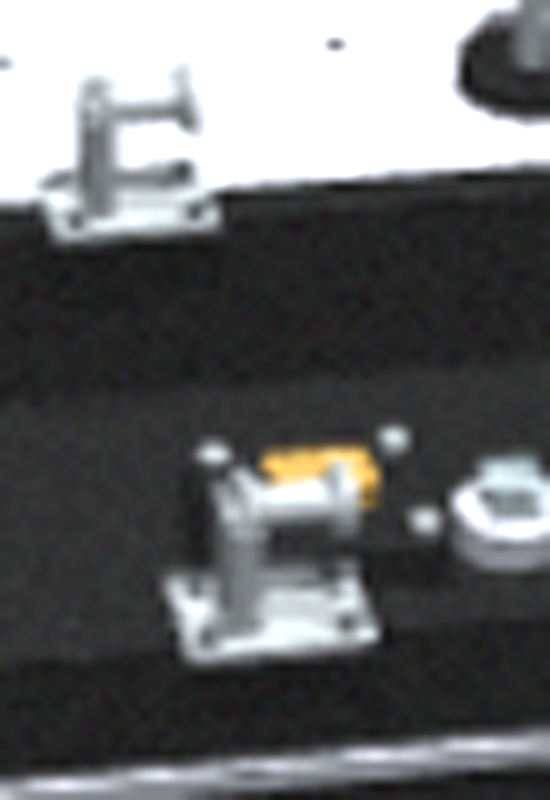

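```bash
python3 - <<'E'
from h import *
import pickle
from cell import manip
c=pickle.load(open('c0.pkl','rb'));t=c['top']
s=manip.get_state();print(np.round(rot(s['eef_rot']).as_matrix(),3))
g=t['frame'].astype(float).mean(2)
# brace mask
sub=g[200:222,170:258]
bg=np.median(sub);print('bg',bg,sub.min())
w=np.clip((bg-sub-15)/(bg-sub.min()),0,None)
ys,xs=np.mgrid[200:222,170:258]
# half-level end edges in rows 210-212
for r in (210,211,212):
    print(r,np.round(g[r,174:184]),np.round(g[r,242:256]))
# columns: across profile -> subpixel centroid
m=(bg-g)
for u0 in range(180,250,6):
    col=np.clip(m[200:222,u0:u0+6].mean(1)-12,0,None); 
    cen=(col*np.arange(200,222)).sum()/col.sum(); print(u0+2.5,round(cen,2),round(col.sum()/col.max(),2),np.round(onz(t,[[u0+2.5,cen]],0.05)[0],4))
E
```

```text
[[-0.     0.225  0.974]
 [-0.001  0.974 -0.225]
 [-1.    -0.001  0.   ]]
bg 124.66666666666667 48.333333333333336
210 [127. 125. 122. 109.  89.  74.  69.  67.  67.  71.] [ 56.  54.  62.  75.  95.  98.  88.  97. 117. 125. 126. 124. 126. 127.]
211 [127. 127. 124. 112.  90.  73.  68.  67.  68.  71.] [ 59.  58.  63.  70.  86.  94.  88.  95. 116. 125. 126. 126. 124. 126.]
212 [129. 128. 124. 114.  95.  82.  78.  76.  75.  72.] [ 66.  69.  64.  69.  73.  80.  86. 102. 115. 125. 126. 126. 126. 127.]
182.5 210.89 4.2 [0.4621 0.3644 0.05  ]
188.5 211.02 5.04 [0.462  0.3445 0.05  ]
194.5 210.83 5.61 [0.463  0.3247 0.05  ]
200.5 210.82 5.61 [0.4634 0.3048 0.05  ]
206.5 210.77 5.6 [0.4639 0.285  0.05  ]
212.5 210.61 5.56 [0.4648 0.2651 0.05  ]
218.5 210.64 5.39 [0.465  0.2453 0.05  ]
224.5 210.55 5.63 [0.4657 0.2255 0.05  ]
230.5 210.49 5.73 [0.4662 0.2057 0.05  ]
236.5 210.47 5.47 [0.4667 0.1859 0.05  ]
242.5 210.45 4.92 [0.4671 0.1661 0.05  ]
248.5 210.7 3.86 [0.4666 0.1463 0.05  ]
```

Call:
carry_out(rows=[1, 0, -28, 38, 0, 0, 0, 1, 0, -28, 38, 0, 0, 0, 1, 0, -28, 38, 0, 0, 0, 1, 0, -28, 38, 0, 0, 0, 1, 0, -28, 38, 0, 0, 0, 1, 0, -28, 38, 0, 0, 0, 1, 0, -28, 38, 0, 0, 0, 1, 0, -28, 38, 0, 0, 0, 1, 0, -28, 38, 0, 0, 0, 1, 0, -28, 38, 0, 0, 0])

```text
t: 1.2
position: [0.4544, 0.2735, 0.2181]
eef_rot: [0.703, 0.08, 0.703, -0.08]
wrist_force: [0.5, 0.4, -0.1]
grip_width: 0.0854
```

Call:
carry_out(rows=[1, 0, 0, 0, -8, 0, 0, 1, 0, 0, 0, -8, 0, 0, 1, 0, 0, 0, -8, 0, 0, 1, 0, 0, 0, -8, 0, 0, 1, 0, 0, 0, -8, 0, 0, 1, 0, 0, 0, -8, 0, 0, 1, 0, 0, 0, -8, 0, 0, 1, 0, 0, 0, -8, 0, 0, 1, 0, 0, 0, -8, 0, 0, 1, 0, 0, 0, -8, 0, 0])

```text
t: 2.2
position: [0.4534, 0.275, 0.2179]
eef_rot: [0.588, -0.392, 0.589, 0.392]
wrist_force: [-0.2, 0.4, -0.3]
grip_width: 0.0854
```

```bash
python3 - <<'E'
from h import *
from cell import manip
s=manip.get_state();print(s['t'],np.round(s['position'],4),np.round(s['joints'],3));print(np.round(rot(s['eef_rot']).as_matrix(),4))
E
```

```text
2.2 [0.4534 0.275  0.2179] [-0.528  0.338 -0.126  1.85   0.051  0.957  2.07 ]
[[-2.000e-04 -9.228e-01  3.853e-01]
 [-2.000e-04  3.853e-01  9.228e-01]
 [-1.000e+00  1.000e-04 -3.000e-04]]
```

Call:
carry_out(rows=[1, 0, 0, 0, -8, 0, 0, 1, 0, 0, 0, -8, 0, 0, 1, 0, 0, 0, -8.2, 0, 0, 1, 30, -11, -11.3, 0, 0, 0, 1, 30, 0, 0, 0, 0, 0, 1, 30, 0, 0, 0, 0, 0, 1, 23, 0, 0, 0, 0, 0, 1, 0, 0, 0, 0, 0, 0, 1, 0, 0, 0, 0, 0, 0])

```text
t: 3.1
position: [0.4648, 0.2641, 0.1053]
eef_rot: [0.495, -0.505, 0.495, 0.505]
wrist_force: [1.3, 0.4, 0.6]
grip_width: 0.0853
```

```bash
python3 - <<'E'
from h import *
from cell import manip
s=manip.get_state();print(s['t'],np.round(s['position'],4),np.round(s['joints'],3));print(np.round(rot(s['eef_rot']).as_matrix(),4))
c=manip.capture('side');crop(c,190,120,300,230,6,'pics/s4.png')
c=manip.capture('top');crop(c,140,150,280,270,5,'pics/t4.png')
E
```

```text
3.1 [0.4648 0.2641 0.1053] [-0.462  0.506 -0.177  1.922  0.129  0.725  2.449]
[[-2.000e-04 -9.998e-01 -2.110e-02]
 [-1.000e-04 -2.110e-02  9.998e-01]
 [-1.000e+00  2.000e-04 -1.000e-04]]
```

View pics/s4.png

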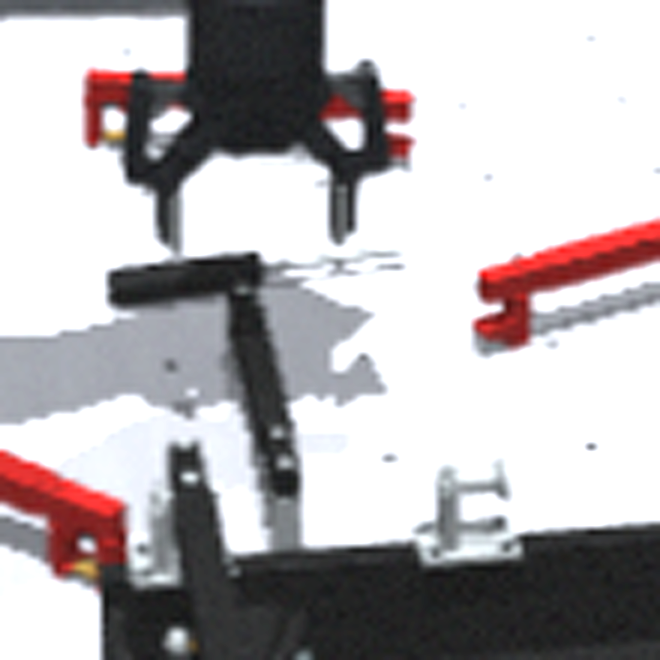

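View pics/t4.png

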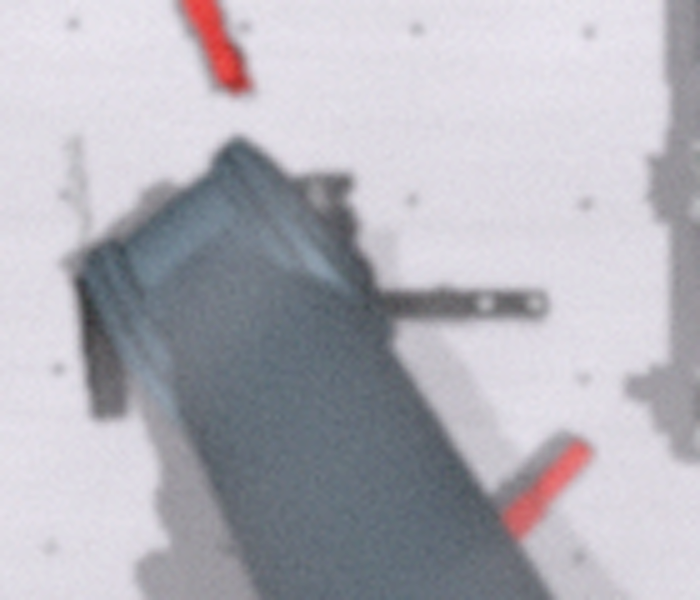

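Candidates in the top view: red braces at (172,135), (98,200) and (233,265), the fitted black brace at (312,235), and the loose black one at (213,211). I choose the loose black one. The crops show its steel hook, with two screw dots, at the end towards the housing (249,211), so it needs a half turn.

Call:
carry_out(rows=[1, 28, 0, 0, -0.3, 0, 0, 1, 28, 0, 0, 0, 0, 0, 1, 0, 0, 0, 0, 0, 0, 1, 0, 0, 0, 0, 0, 0, 0, 0, 0, 0, 0, 0, 0, 0, 0, 0, 0, 0, 0, 0, 0, 0, 0, 0, 0, 0, 0, 0, 0, 0, 0, 0, 0, 0, 0, 0, 0, 0, 0, 0, 0], squeeze=90)

```text
t: 4.1
position: [0.4648, 0.2641, 0.0493]
eef_rot: [-0.494, 0.507, -0.493, -0.506]
wrist_force: [-0.1, 0.7, -0.8]
grip_width: 0.0124
```

Call:
carry_out(rows=[0, 0, 0, 0, 0, 0, 0, 0, 0, 0, 0, 0, 0, 0, 0, 0, 0, 0, 0, 0, 0])

```text
t: 4.4
position: [0.4647, 0.264, 0.0489]
eef_rot: [0.493, -0.507, 0.493, 0.507]
wrist_force: [-0.4, 0.1, 0.4]
grip_width: 0.0001
```

```bash
python3 - <<'E'
from h import *
from cell import manip
s=manip.get_state();print(s['t'],np.round(s['position'],4),s['grip_width']);print(np.round(rot(s['eef_rot']).as_matrix(),4))
c=manip.capture('side');crop(c,190,120,300,230,6,'pics/s5.png')
p=np.array(s['position']); a=rot(s['eef_rot']).apply([0.003,0,0])
print(proj(c,[p+a, [0.4648,0.264,0.046],[0.4648,.264,.056]]))
c=manip.capture('top');crop(c,140,150,280,270,5,'pics/t5.png')
print(proj(c,[p+a]))
E
```

```text
4.4 [0.4647 0.264  0.0489] 5.231102775564053e-05
[[-1.000e-04 -9.997e-01 -2.630e-02]
 [-1.000e-04 -2.630e-02  9.997e-01]
 [-1.000e+00  1.000e-04 -1.000e-04]]
[[232.53888739 181.83276266]
 [232.57839309 181.81352695]
 [232.57002858 179.32106943]]
[[213.02336695 210.6901225 ]]
```

View pics/s5.png

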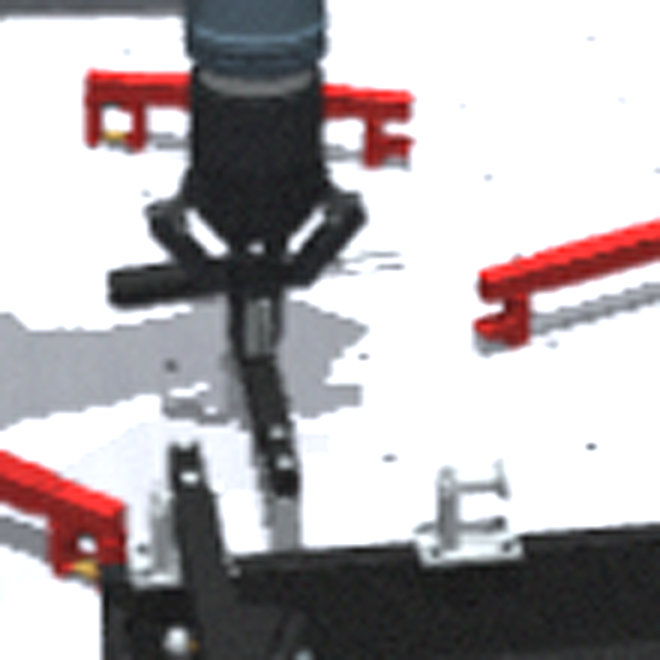

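View pics/t5.png

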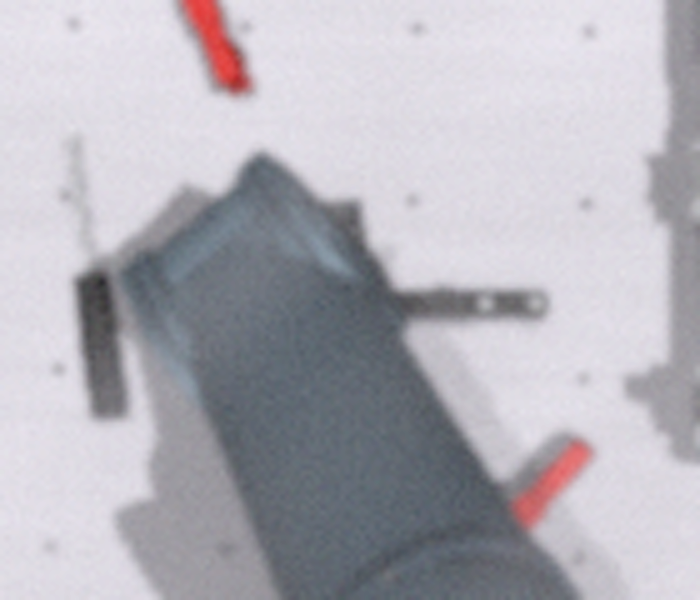

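```bash
python3 - <<'E'
from h import *
import pickle
c=pickle.load(open('c0.pkl','rb'));t=c['top'];s=c['side']
for z in (.083,.096): print(z,proj(s,[[.465-.043-.005,.264,z],[.465+.043+.005,.264,z]]))
print(proj(s,[[.465,.264,z] for z in (.027,.036,.056,.08)]))
print('heel end',proj(s,[[.462,.378,z] for z in (.036,.056)]),'hook end',proj(s,[[.468,.146,z] for z in (0,.036,.056)]))
E
```

```text
0.083 [[218.64464072 173.16615011]
 [246.46101471 171.85273142]]
0.096 [[218.57364794 169.83364603]
 [246.50930384 168.53969278]]
[[232.65104135 186.50203136]
 [232.64377341 184.28699495]
 [232.62747005 179.3182514 ]
 [232.60762376 173.26973616]]
heel end [[228.88920911 168.77527861]
 [228.85078326 163.99277016]] hook end [[236.97829424 211.5549806 ]
 [237.00097658 202.42234574]
 [237.01382268 197.25009701]]
```

```bash
python3 - <<'E'
from h import *
import pickle
from cell import manip
c=manip.capture('side');crop(c,215,150,255,210,12,'pics/s6.png')
print(manip.get_state()['grip_width'],manip.get_state()['wrist_force'])
E
```

```text
8.852070448124978e-05 [-0.39283277  0.83762567  0.93590834]
```

View pics/s6.png

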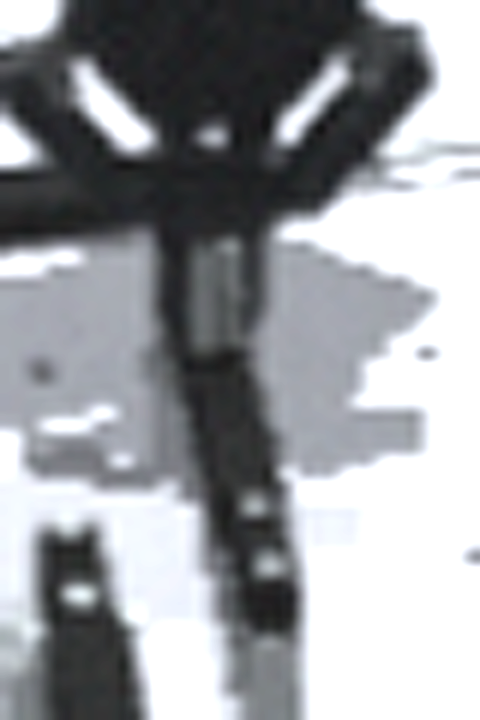

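```bash
python3 - <<'E'
from h import *
import pickle
c=pickle.load(open('c0.pkl','rb'));t=c['top'];s=c['side']
p=np.array([.146,.633,.217])
y=np.array([.225,.974,0])
print('side',proj(s,[p+[0,0,-.009]+0*y,p+[0,0,-.009]+.048*y,p+[0,0,-.009]-.048*y]))
print('top',proj(t,[p+[0,0,-.009]+0*y,p+[0,0,-.009]+.048*y,p+[0,0,-.009]-.048*y]))
crop(s,90,30,190,130,7,'pics/s7.png');crop(t,0,300,100,384,7,'pics/t7.png')
E
```

```text
side [[141.70682571 102.38385232]
 [145.31546515  98.13978968]
 [137.92977631 106.82597919]]
top [[ 70.62807959 319.8631369 ]
 [ 54.44790987 315.52857549]
 [ 86.86749496 324.21356984]]
```

View pics/s7.png

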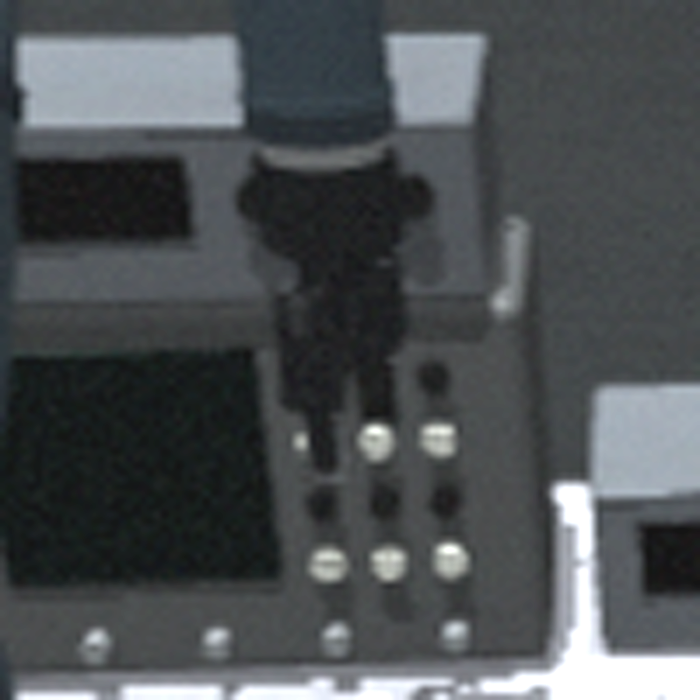

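View pics/t7.png

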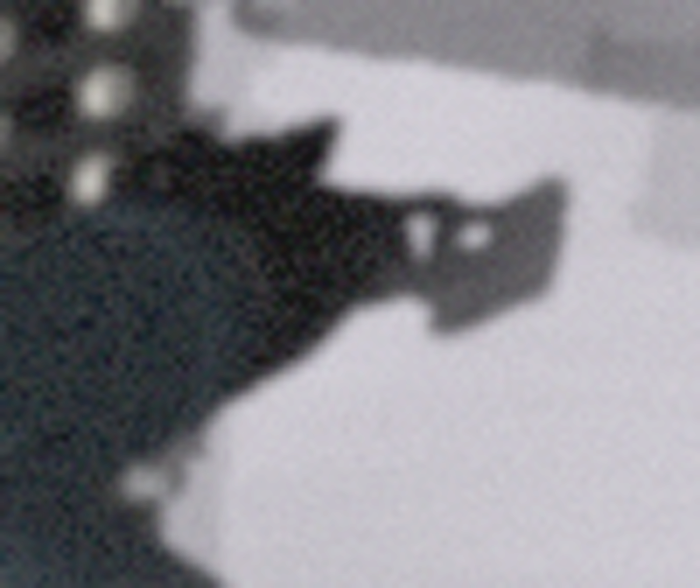

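The pads closed on nothing. In the side view the shut tips end at (233,179), the bar's top edge, about 29 mm higher than the reported pose implies. I'll check this by touching the bar top gently with the shut fingers.

Call:
carry_out(rows=[0, 0.5, 0, 0, 0, 0, 0, 0, 0.5, 0, 0, 0, 0, 0, 0, 0, 0, 0, 0, 0, 0])

```text
t: 4.85
position: [0.4647, 0.264, 0.0479]
eef_rot: [0.493, -0.507, 0.493, 0.507]
wrist_force: [-0.3, -0.4, 0.2]
grip_width: 0.0003
```

Call:
carry_out(rows=[0, 0.5, 0, 0, 0, 0, 0, 0, 0.5, 0, 0, 0, 0, 0, 0, 0, 0, 0, 0, 0, 0])

```text
t: 5.15
position: [0.4647, 0.264, 0.0469]
eef_rot: [0.493, -0.507, 0.493, 0.507]
wrist_force: [-0.2, -1.7, 0.1]
grip_width: -0.0001
```

Call:
carry_out(rows=[0, 0.5, 0, 0, 0, 0, 0, 0, 0.5, 0, 0, 0, 0, 0, 0, 0, 0, 0, 0, 0, 0])

```text
t: 5.45
position: [0.4647, 0.264, 0.0459]
eef_rot: [0.493, -0.507, 0.493, 0.507]
wrist_force: [-1.1, -0.3, 0.3]
grip_width: 0.0001
```

Call:
carry_out(rows=[0, 0.5, 0, 0, 0, 0, 0, 0, 0.5, 0, 0, 0, 0, 0, 0, 0, 0, 0, 0, 0, 0])

```text
t: 5.75
position: [0.4647, 0.264, 0.0449]
eef_rot: [0.493, -0.507, 0.493, 0.507]
wrist_force: [0.3, -0.4, 0.3]
grip_width: -0.0001
```

Call:
carry_out(rows=[0, 0.5, 0, 0, 0, 0, 0, 0, 0.5, 0, 0, 0, 0, 0, 0, 0, 0, 0, 0, 0, 0])

```text
t: 6.05
position: [0.4647, 0.264, 0.0439]
eef_rot: [-0.493, 0.507, -0.493, -0.507]
wrist_force: [0.3, 0.2, -0.0]
grip_width: 0.0
```

```bash
python3 - <<'E'
from h import *
from cell import manip
c=manip.capture('side');crop(c,215,150,255,210,12,'pics/s8.png')
E
```

```text
(no output)
```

View pics/s8.png

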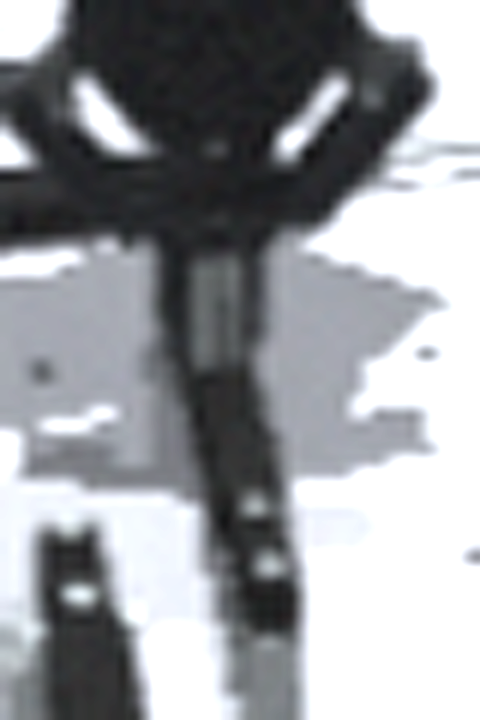

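Call:
carry_out(rows=[0, 0.5, 0, 0, 0, 0, 0, 0, 0.5, 0, 0, 0, 0, 0, 0, 0, 0, 0, 0, 0, 0])

```text
t: 6.4
position: [0.4647, 0.264, 0.0429]
eef_rot: [0.493, -0.507, 0.493, 0.507]
wrist_force: [0.5, 0.9, -0.3]
grip_width: -0.0
```

Call:
carry_out(rows=[0, 0.5, 0, 0, 0, 0, 0, 0, 0.5, 0, 0, 0, 0, 0, 0, 0, 0, 0, 0, 0, 0])

```text
t: 6.7
position: [0.4652, 0.264, 0.0428]
eef_rot: [-0.494, 0.507, -0.493, -0.506]
wrist_force: [-1.6, -1.0, 8.7]
grip_width: 0.0002
```

Call:
carry_out(rows=[0, 0.5, 0, 0, 0, 0, 0, 0, 0.5, 0, 0, 0, 0, 0, 0, 0, 0, 0, 0, 0, 0])

```text
t: 7.0
position: [0.4658, 0.2641, 0.0427]
eef_rot: [-0.494, 0.507, -0.493, -0.506]
wrist_force: [-4.0, -3.3, 18.2]
grip_width: 0.0001
```

Call:
carry_out(rows=[0, 0.5, 0, 0, 0, 0, 0, 0, 0.5, 0, 0, 0, 0, 0, 0, 0, 0, 0, 0, 0, 0])

```text
t: 7.3
position: [0.4664, 0.2641, 0.0427]
eef_rot: [-0.494, 0.507, -0.493, -0.506]
wrist_force: [-4.3, -4.8, 27.4]
grip_width: -0.0002
```

Contact came at reported z = 0.0428 with the bar top at 0.056, so the tips are really 35 mm farther back or higher than stated. The side view shows the same. I'll use that offset from here. Next I lift off, open and regrasp lower.

Call:
carry_out(rows=[0.6, -6, 0, 0, 0, 0, 0, 0.6, 0, 0, 0, 0, 0, 0, 0.6, 0, 0, 0, 0, 0, 0, 0.6, 0, 0, 0, 0, 0, 0, 0.6, 0, 0, 0, 0, 0, 0, 0.6, 0, 0, 0, 0, 0, 0, 0.6, 0, 0, 0, 0, 0, 0, 0.6, 0, 0, 0, 0, 0, 0])

```text
t: 8.1
position: [0.4647, 0.264, 0.0459]
eef_rot: [0.493, -0.507, 0.493, 0.507]
wrist_force: [-0.9, -0.7, 0.8]
grip_width: 0.0513
```

Call:
carry_out(rows=[0.6, 8, 0, 0, 0, 0, 0, 0.6, 8, 0, 0, 0, 0, 0, 0.6, 8, 0, 0, 0, 0, 0, 0.6, 8, 0, 0, 0, 0, 0, 0.6, 0, 0, 0, 0, 0, 0])

```text
t: 8.6
position: [0.4637, 0.2634, 0.0125]
eef_rot: [0.492, -0.506, 0.494, 0.507]
wrist_force: [-0.6, 0.4, -0.1]
grip_width: 0.0514
```

```bash
python3 - <<'E'
from h import *
from cell import manip
s=manip.get_state();print(s['t'],np.round(s['position'],4),np.round(s['wrist_force'],1),s['grip_width'])
c=manip.capture('side');crop(c,200,140,270,220,8,'pics/s9.png')
E
```

```text
8.6 [0.4637 0.2634 0.0125] [-0.6  0.4 -0.1] 0.05142545880528438
```

View pics/s9.png

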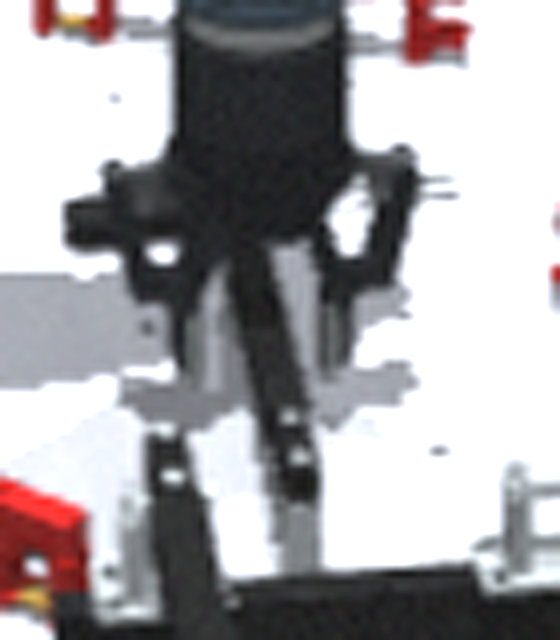

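Call:
carry_out(rows=[0, 0, 0, 0, 0, 0, 0, 0, 0, 0, 0, 0, 0, 0, 0, 0, 0, 0, 0, 0, 0, 0, 0, 0, 0, 0, 0, 0, 0, 0, 0, 0, 0, 0, 0, 0, 0, 0, 0, 0, 0, 0, 0, 0, 0, 0, 0, 0, 0], squeeze=90)

```text
t: 9.35
position: [0.4652, 0.2642, 0.0145]
eef_rot: [-0.494, 0.507, -0.493, -0.506]
wrist_force: [-0.6, 0.0, 5.9]
grip_width: 0.0187
```

```bash
python3 - <<'E'
from h import *
from cell import manip
s=manip.get_state();print(s['t'],np.round(s['position'],4),np.round(s['wrist_force'],1),s['grip_width'],np.round(s['moment'],2));print(np.round(rot(s['eef_rot']).as_matrix(),4))
E
```

```text
9.35 [0.4652 0.2642 0.0145] [-0.6  0.   5.9] 0.018688101822244556 [-0.1   0.17 -0.03]
[[ 9.000e-04 -9.997e-01 -2.610e-02]
 [ 5.000e-04 -2.610e-02  9.997e-01]
 [-1.000e+00 -9.000e-04  4.000e-04]]
```

Call:
carry_out(rows=[0, -2, 0, 0, 0, 0, 0, 0, -8, 0, 0, 0, 0, 0, 0, -20, 0, 0, 0, 0, 0, 0, -20, 0, 0, 0, 0, 0, 0, -20, 0, 0, 0, 0, 0, 0, -20, 0, 0, 0, 0, 0, 0, -20, 0, 0, 0, 0, 0, 0, -20, 0, 0, 0, 0, 0, 0, 0, 0, 0, 0, 0, 0])

```text
t: 10.25
position: [0.466, 0.2648, 0.1463]
eef_rot: [-0.495, 0.507, -0.492, -0.506]
wrist_force: [0.5, 0.1, -5.6]
grip_width: 0.0186
```

```bash
python3 - <<'E'
from h import *
from cell import manip
import pickle
s=manip.get_state();print(s['t'],np.round(s['position'],4),np.round(s['wrist_force'],1),s['grip_width'],np.round(s['moment'],2));print(np.round(rot(s['eef_rot']).as_matrix(),4))
k=manip.capture('side');crop(k,190,110,290,220,7,'pics/s10.png')
k=manip.capture('top');crop(k,140,140,290,260,5,'pics/t10.png')
c=pickle.load(open('c0.pkl','rb'))
print(onz(c['side'],[[269.6,200.6],[284.4,240.3]],.114))
print(onz(c['top'],[[270+60/4,100+345/4],[270+302/4,100+340/4]],.114))
crop(c['top'],275,165,355,245,9,'pics/t11.png')
E
```

```text
10.25 [0.466  0.2648 0.1463] [ 0.5  0.1 -5.6] 0.018604128270292536 [ 0.11 -0.14  0.03]
[[ 0.0037 -0.9996 -0.0263]
 [ 0.0023 -0.0263  0.9997]
 [-1.     -0.0038  0.0022]]
[[ 0.55321785  0.02542141  0.114     ]
 [ 0.56021247 -0.17070777  0.114     ]]
[[ 0.54300932  0.030749    0.114     ]
 [ 0.55007273 -0.15768248  0.114     ]]
```

View pics/s10.png

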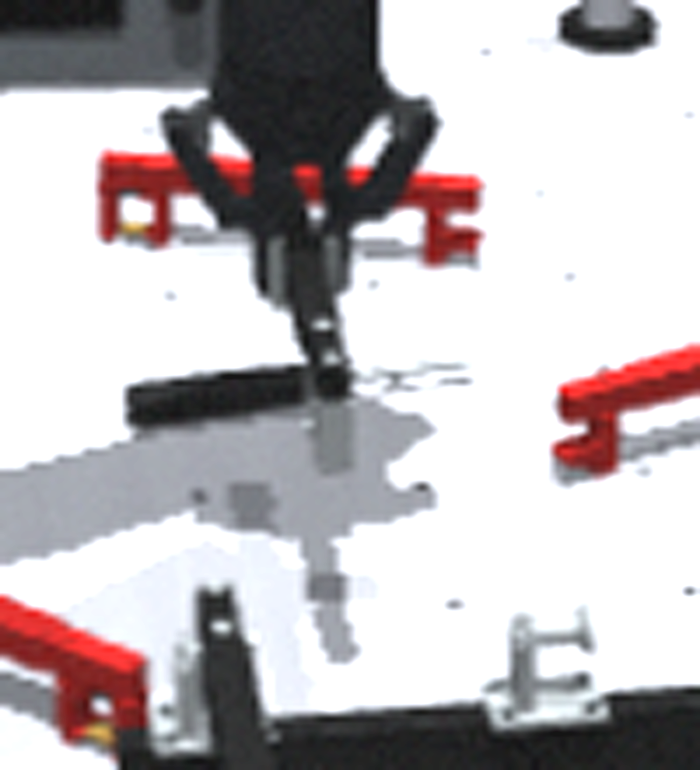

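View pics/t11.png

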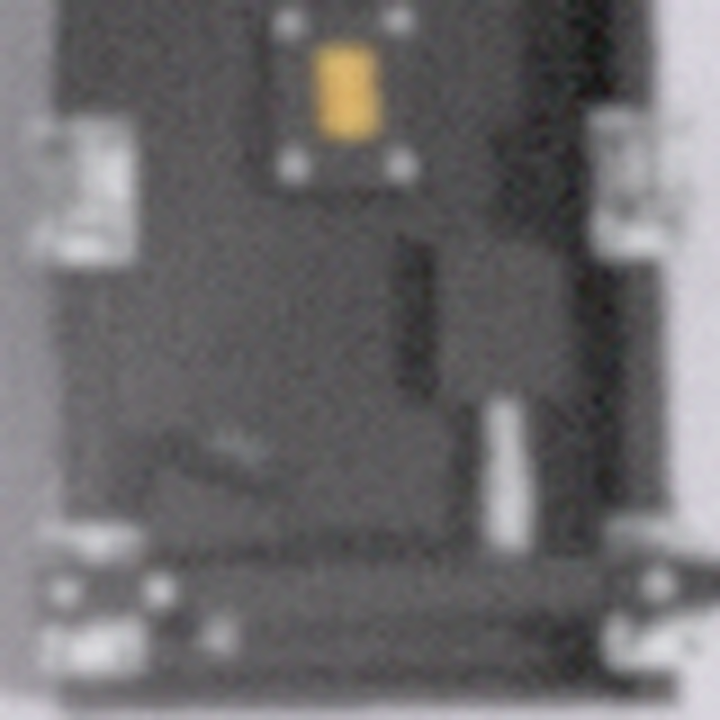

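```bash
python3 - <<'E'
from h import *
import pickle
c=pickle.load(open('c0.pkl','rb'));t=c['top']
f=lambda a,z: onz(t,[[a[0]/9+275-.45,a[1]/9+165-.45]],z)[0].round(4)
print('plates free L,H',f((88,191),.082),f((638,183),.082))
print('plates fit L,H',f((92,600),.082),f((648,592),.082))
print('fit brace pts',f((110,590),.14),f((655,583),.14))
# subpixel row profile of fitted brace bar
g=t['frame'].astype(float).mean(2)
for u in (300,310,320,330): print(u,np.round(g[218:246,u-2:u+3].mean(1)))
print(np.round(g[229:232,274:290]));print(np.round(g[228:231,345:358]))
E
```

```text
plates free L,H [0.5478 0.0312 0.082 ] [ 0.5539 -0.1645  0.082 ]
plates fit L,H [0.4024 0.028  0.082 ] [ 0.409  -0.1677  0.082 ]
fit brace pts [0.4072 0.0251 0.14  ] [ 0.4129 -0.1572  0.14  ]
300 [ 41.  45.  49.  52.  52.  53.  50.  46.  41.  44.  52.  52.  54.  54.
  58.  65.  72.  77.  77.  67.  57.  50.  46.  51.  60.  76. 101. 121.]
310 [ 49.  47.  48.  48.  48.  44.  40.  39.  40.  43.  50.  53.  52.  51.
  53.  50.  46.  46.  48.  50.  49.  43.  46.  51.  59.  76. 101. 119.]
320 [ 48.  48.  48.  48.  48.  46.  39.  38.  37.  43.  48.  51.  51.  51.
  50.  45.  45.  44.  46.  48.  44.  40.  42.  52.  64.  88. 110. 124.]
330 [ 94.  95.  98.  98.  98.  96.  91.  78.  64.  54.  49.  51.  50.  49.
  46.  41.  37.  43.  44.  44.  43.  37.  41.  50.  62.  87. 112. 125.]
[[ 91.  90.  87.  86.  81.  74.  79.  88.  87.  79.  69.  59.  58.  56.
   58.  57.]
 [ 89.  89.  90.  89.  83.  80.  85. 101. 105.  92.  70.  57.  60.  57.
   60.  58.]
 [ 90.  89.  89.  87.  82.  76.  83.  98. 100.  87.  69.  63.  61.  60.
   60.  62.]]
[[ 45.  56.  76.  81.  69.  52.  44.  46.  48.  51.  65.  84. 110.]
 [ 48.  70.  92. 100.  83.  57.  45.  43.  46.  40.  56.  79. 107.]
 [ 48.  71.  89.  96.  85.  60.  45.  46.  47.  44.  55.  81. 108.]]
```

Call:
carry_out(rows=[0, 0, 0, 0, 8.5, 0, 0, 0, 0, 0, 0, 8.5, 0, 0, 0, 0, 0, 0, 8.5, 0, 0, 0, 0, 0, 0, 8.5, 0, 0, 0, 0, 0, 0, 8.5, 0, 0, 0, 0, 0, 0, 8.5, 0, 0, 0, 0, 0, 0, 8.5, 0, 0, 0, 0, 0, 0, 8.5, 0, 0, 0, 0, 0, 0, 8.5, 0, 0, 0, 0, 0, 0, 8.5, 0, 0])

```text
t: 11.35
position: [0.4636, 0.2633, 0.1423]
eef_rot: [0.705, -0.039, 0.707, 0.037]
wrist_force: [0.4, -0.6, -4.6]
grip_width: 0.0185
```

Call:
carry_out(rows=[0, 0, 0, 0, 8.5, 0, 0, 0, 0, 0, 0, 8.5, 0, 0, 0, 0, 0, 0, 8.5, 0, 0, 0, 0, 0, 0, 8.5, 0, 0, 0, 0, 0, 0, 8.5, 0, 0, 0, 0, 0, 0, 8.5, 0, 0, 0, 0, 0, 0, 8.5, 0, 0, 0, 0, 0, 0, 8.5, 0, 0, 0, 0, 0, 0, 8.5, 0, 0, 0, 0, 0, 0, 8.5, 0, 0])

```text
t: 12.35
position: [0.4636, 0.2633, 0.1424]
eef_rot: [0.546, 0.448, 0.546, -0.45]
wrist_force: [0.1, 0.3, -4.3]
grip_width: 0.0186
```

Call:
carry_out(rows=[0, 0, 0, 0, 8.5, 0, 0, 0, 0, 0, 0, 1, 0, 0, 0, 0, 0, 0, 0, 0, 0, 0, 0, 0, 0, 0, 0, 0])

```text
t: 12.75
position: [0.4643, 0.2638, 0.1435]
eef_rot: [0.509, 0.49, 0.509, -0.491]
wrist_force: [-0.2, 0.2, -3.6]
grip_width: 0.0184
```

```bash
cat > st.py <<'E'
from h import *
from cell import manip
s=manip.get_state();print(s['t'],np.round(s['position'],4),np.round(s['wrist_force'],1),round(s['grip_width'],4),np.round(s['moment'],2),np.round(s['joints'],2));print(np.round(rot(s['eef_rot']).as_matrix(),4))
E
python3 st.py
```

```text
12.75 [0.4643 0.2638 0.1435] [-0.2  0.2 -3.6] 0.0184 [-0.09 -0.02 -0.03] [-1.03  0.49  0.56  1.93 -0.35  0.82 -0.24]
[[-7.000e-04  9.993e-01  3.800e-02]
 [-8.000e-04  3.800e-02 -9.993e-01]
 [-1.000e+00 -7.000e-04  8.000e-04]]
```

Call:
carry_out(rows=[0, -20, 0, 0, 0, 0, 0, 0, -30, 0, 0, 0, 0, 0, 0, -10, 7.9, 30, 0, 0, 0, 0, 0, 7.9, 30, 0, 0, 0, 0, 0, 7.9, 30, 0, 0, 0, 0, 0, 7.9, 30, 0, 0, 0, 0, 0, 7.9, 30, 0, 0, 0, 0, 0, 7.9, 30, 0, 0, 0, 0, 0, 7.9, 30, 0, 0, 0, 0, 0, 7.9, 30, 0, 0, 0])

```text
t: 13.75
position: [0.5363, 0.025, 0.2039]
eef_rot: [0.509, 0.491, 0.509, -0.491]
wrist_force: [1.0, 1.1, -3.8]
grip_width: 0.0184
```

Call:
carry_out(rows=[0, 0, 7.9, 30, 0, 0, 0, 0, 0, 7.7, 33.2, 0, 0, 0, 0, 0, 0, 0, 0, 0, 0, 0, 0, 0, 0, 0, 0, 0, 0, 0, 0, 0, 0, 0, 0])

```text
t: 14.25
position: [0.5538, -0.0351, 0.2037]
eef_rot: [0.509, 0.491, 0.51, -0.491]
wrist_force: [-0.3, -0.3, -4.6]
grip_width: 0.0187
```

```bash
python3 st.py; python3 - <<'E'
from h import *
from cell import manip
import pickle
c={n:manip.capture(n) for n in('side','top')};pickle.dump(c,open('c1.pkl','wb'))
crop(c['side'],200,110,330,260,5,'pics/s12.png')
crop(c['top'],255,130,375,250,6,'pics/t12.png')
E
```

```text
14.25 [ 0.5538 -0.0351  0.2037] [-0.3 -0.3 -4.6] 0.0187 [-0.01  0.    0.  ] [-0.52  0.46  0.66  1.84 -0.34  0.96  0.33]
[[-7.000e-04  9.993e-01  3.710e-02]
 [ 9.000e-04  3.710e-02 -9.993e-01]
 [-1.000e+00 -7.000e-04 -9.000e-04]]
```

View pics/s12.png

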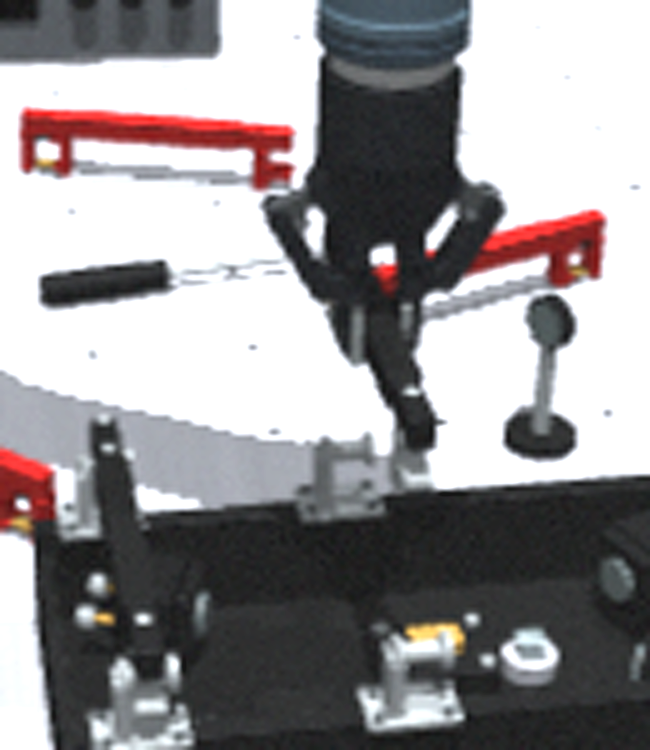

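View pics/t12.png

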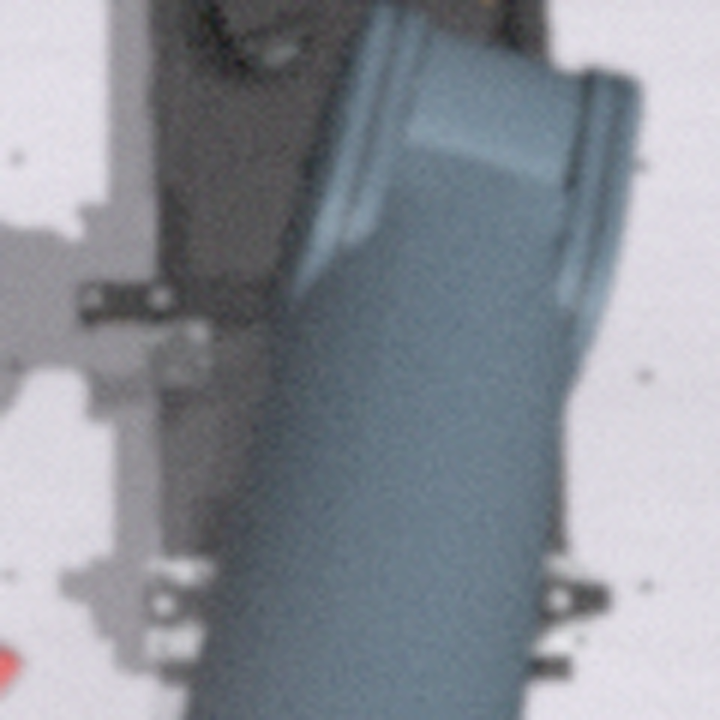

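```bash
cat > br.py <<'E'
from h import *
def brace_pts(g,Rb):
    P={'hookend_top':[0,118,10],'heelend_top':[0,-114,10],'heelend_topL':[-8,-114,10],'heelend_topR':[8,-114,10],'heelend_botL':[-8,-114,-10],'heelend_botR':[8,-114,-10],'jawL':[-8,-115,-33.5],'jawR':[8,-115,-33.5]}
    return {k:np.array(g)+Rb.apply(np.array(v)/1000) for k,v in P.items()}
def Rb_from(s):
    T=rot(s['eef_rot']).as_matrix()
    return R.from_matrix(np.c_[T[:,1],-T[:,2],-T[:,0]])
E
python3 - <<'E'
from br import *
from cell import manip
import pickle
c=pickle.load(open('c1.pkl','rb'));s=manip.get_state()
Rb=Rb_from(s);g=np.array(s['position'])+[0,0,.0315]
for k,p in brace_pts(g,Rb).items(): print(k,proj(c['side'],p)[0].round(1),proj(c['top'],p)[0].round(1))
crop(c['side'],255,165,305,220,13,'pics/s13.png')
crop(c['top'],260,165,310,195,14,'pics/t13.png')
E
```

```text
hookend_top [266.9 152.6] [268.7 178.9]
heelend_top [284.8 193.5] [352.7 177.1]
heelend_topL [281.8 193.8] [352.8 180. ]
heelend_topR [287.9 193.3] [352.6 174.3]
heelend_botL [281.3 200.5] [351.1 180.8]
heelend_botR [287.5 200. ] [350.9 175.2]
jawL [280.9 208.4] [349.5 181.8]
jawR [287.  207.9] [349.3 176.3]
```

View pics/s13.png

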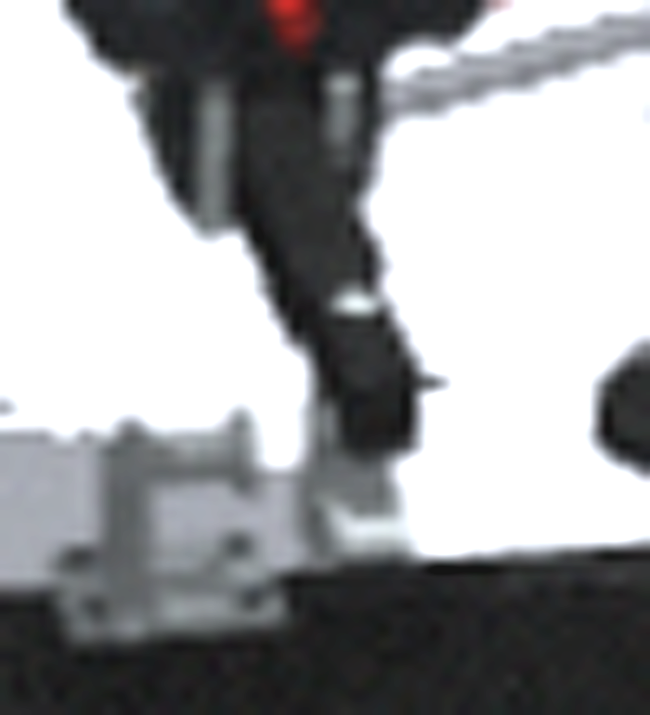

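View pics/t13.png

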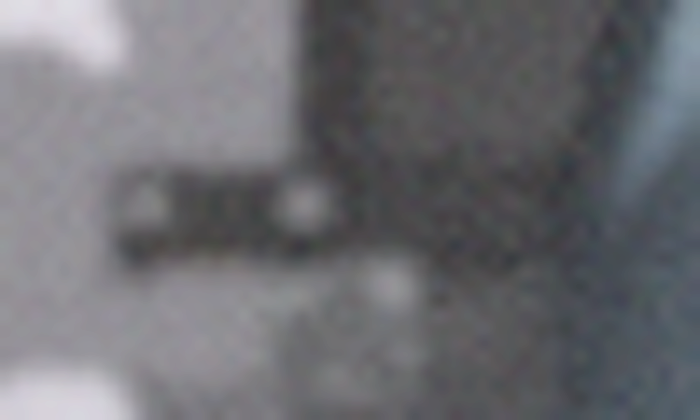

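```bash
python3 - <<'E'
from h import *
import pickle
c=pickle.load(open('c0.pkl','rb'));S=c['side']
def zfit(uv,y):  # z at known y plane
    o,d=ray(S,[uv]); k=(y-o[1])/d[0,1]; return o+k*d[0]
# start near finger tip: 
print('start',zfit([136.0,96.7],.633-.048-.011*0))
print('hover open',zfit([217.9,161.2],.253),zfit([246.7,159.9],.253))
print('closed .0489',zfit([232.3,179.1],.253),'closed .0439',zfit([232.3,180.4],.253))
print('now tip',zfit([270.7,182.4],-.0351-.011))
print('now heel bot',zfit([281.0,198.5],-.0351-.114),zfit([286.4,198.8],-.149))
E
```

```text
start [0.13256786 0.585      0.24857058]
hover open [0.41470777 0.253      0.13500967] [0.51180064 0.253      0.13513567]
closed .0489 [0.46283453 0.253      0.06327278] closed .0439 [0.46281787 0.253      0.05811099]
now tip [ 0.54027165 -0.0461      0.21922394]
now heel bot [ 0.54899377 -0.1491      0.23122416] [ 0.56307207 -0.149       0.2293601 ]
```

```bash
python3 - <<'E'
from br import *
from cell import manip
import pickle
from scipy.optimize import least_squares
c=pickle.load(open('c1.pkl','rb'));s=manip.get_state()
Rb=Rb_from(s);g0=np.array(s['position'])+[0,0,.0315]
for pitch in (0,-.02,-.04):
  for dy in (0,.004):
    Rp=Rb*R.from_euler('x',pitch)
    g=g0+[0,dy,0]
    pts={'dot':[0,-86,10],'eT':[0,-114,10],'eBL':[-8,-114,-10],'eBR':[8,-114,-10],'jBL':[-8,-115,-33.5],'jBR':[8,-115,-33.5],'jTR':[8,-115,-23.5],'hdot1':[0,111,10],'hdot2':[0,77,10]}
    print(pitch,dy,{k:(proj(c['side'] if k[0]!='h' else c['top'],g+Rp.apply(np.array(v)/1e3))[0].round(1)).tolist() for k,v in pts.items()})
f=c['side']['frame'][175:212,274:292].mean(2).astype(int)
for i,r in enumerate(f): print(175+i,r)
E
```

```text
0 0 {'dot': [282.4, 187.9], 'eT': [284.8, 193.5], 'eBL': [281.3, 200.5], 'eBR': [287.5, 200.0], 'jBL': [280.9, 208.4], 'jBR': [287.0, 207.9], 'jTR': [287.2, 204.6], 'hdot1': [271.2, 178.8], 'hdot2': [283.5, 178.6]}
0 0.004 {'dot': [282.1, 187.1], 'eT': [284.5, 192.7], 'eBL': [281.0, 199.6], 'eBR': [287.2, 199.2], 'jBL': [280.7, 207.5], 'jBR': [286.7, 207.0], 'jTR': [286.9, 203.8], 'hdot1': [269.8, 178.8], 'hdot2': [282.1, 178.6]}
-0.02 0 {'dot': [282.4, 187.3], 'eT': [284.9, 192.7], 'eBL': [281.4, 199.7], 'eBR': [287.5, 199.3], 'jBL': [281.0, 207.8], 'jBR': [287.1, 207.3], 'jTR': [287.3, 204.0], 'hdot1': [271.2, 178.9], 'hdot2': [283.4, 178.6]}
-0.02 0.004 {'dot': [282.1, 186.5], 'eT': [284.6, 191.9], 'eBL': [281.1, 198.9], 'eBR': [287.2, 198.4], 'jBL': [280.8, 206.9], 'jBR': [286.8, 206.4], 'jTR': [287.0, 203.1], 'hdot1': [269.7, 178.9], 'hdot2': [282.0, 178.6]}
-0.04 0 {'dot': [282.4, 186.6], 'eT': [284.9, 191.9], 'eBL': [281.5, 199.0], 'eBR': [287.6, 198.5], 'jBL': [281.1, 207.1], 'jBR': [287.2, 206.7], 'jTR': [287.4, 203.3], 'hdot1': [271.1, 179.0], 'hdot2': [283.3, 178.7]}
-0.04
[... 2331 characters left out ...]
9  93 106  88  60  60  63  63  62  63  62 116 177 192 194 194 195 193]
203 [ 87  98 104  88  59  69  80  71  64  63  65 104 167 192 194 195 195 193]
204 [104 104 105  88  59  51  96 110  80  82  86 111 164 192 192 195 195 193]
205 [101 104 102  88  59  50  86 127 142 143 143 145 160 185 195 195 195 195]
206 [ 76  99 103  96  69  51  69 105 124 120 117 121 142 173 193 194 192 189]
207 [ 72  98 102 102  83  56  62  75  84  77  75  69  96 151 178 181 161 133]
208 [88 91 95 83 62 59 52 32 28 26 21 20 33 31  9  9 13  8]
209 [82 65 35 10 10 12 11 11 11 10 10 13 12 11 11 12 12 13]
210 [40 42 37 10 11 11 12 11  9 11 11 11 12  9  9 12 10 13]
211 [35 62 61 11 10  6 10  9 10 10  8  6  3  7  7  4  9  9]
```

```bash
python3 - <<'E'
from br import *
import pickle
c=pickle.load(open('c0.pkl','rb'))
f=c['side']['frame'].mean(2).astype(int)
print('heel pin cols 275..293');
for r in range(234,258): print(r,f[r,272:294])
print('latch cols 260..278')
for r in range(196,216): print(r,f[r,258:279])
for nm,o in (('top',(.5557,-.068)),('side',(.5567,-.0726))):
  H=R.from_euler('z',.0345)
  for y in (-.1,.1):
    print(nm,y,{k:proj(c['side'],np.array([*o,0])+H.apply(np.array(v)))[0].round(1).tolist() for k,v in {'lugtopL':[-.016,y,.125],'pinLtop':[-.01,y,.120],'pinL':[-.01,y,.114],'pinR':[.01,y,.114],'pinRtop':[.01,y,.120],'pinRbot':[.01,y,.108],'headtop':[.012,y,.125],'headbot':[.012,y,.103]}.items()})
E
```

```text
heel pin cols 275..293
234 [21 21 28 68 87 56 20 19 22 25 30 28 34 37 35 43 48 46 45 37 29 75]
235 [ 22  20  50 114 144 111  37  25  21  52  77  73  89  98  93 114 126 120
 117  87  29  41]
236 [ 20  20  23  47  67  50  43  46  28  84 121 116 115 117 117 113 124 139
 127 101  57  20]
237 [ 18  13  15  22  30  35  89 108  64  52  95 121 123 126 121 102 113 146
 136 119  93  21]
238 [ 21  10  14  22  56  69  75 125 128 105 121 145 149 159 166 132 111 154
 147  92  69  26]
239 [ 18   9  15  17  63  92  84 111 147 155 170 173 173 171 171 148 121 138
 119  57  41  23]
240 [ 18  14   8  14  47 103 109 109 137 131 138 135 130 127 128 126 115 114
 101  64  38  22]
241 [ 17  11   6  14  34 104 124 107 116  99  98  95  90  84  81  75  79  89
  75  32  20  23]
242 [14 11  9 11 33 72 93 95 86 64 48 43 37 38 34 35 51 66 59 26 21 20]
243 [20 15  5 13 30 55 87 94 84 67 21 21 22 19 22 24 38 46 39 21 21 23]
244 [17 14  8 13 30 51 62 74 66 43 18 23 18 21 20 21 22 19 20 20 19 21]
245 [20 14  9 11 29 50 64 72 66 46 28 27 25 25 23 18 23 23 21  7 11 10]
246 [29 26 19 19 35 50 63 72 65 53 46 48 50 48 40 30
[... 2950 characters left out ...]
88.5, 236.0], 'headbot': [288.0, 242.6]}
top 0.1 {'lugtopL': [263.8, 196.7], 'pinLtop': [265.7, 198.0], 'pinL': [265.7, 199.7], 'pinR': [272.2, 199.2], 'pinRtop': [272.3, 197.5], 'pinRbot': [272.1, 200.9], 'headtop': [273.0, 196.1], 'headbot': [272.7, 202.2]}
side -0.1 {'lugtopL': [278.8, 237.9], 'pinLtop': [280.9, 239.2], 'pinL': [280.8, 241.1], 'pinR': [288.2, 240.4], 'pinRtop': [288.4, 238.6], 'pinRbot': [288.1, 242.2], 'headtop': [289.2, 237.0], 'headbot': [288.7, 243.7]}
side 0.1 {'lugtopL': [264.4, 197.5], 'pinLtop': [266.3, 198.8], 'pinL': [266.2, 200.5], 'pinR': [272.8, 200.0], 'pinRtop': [272.9, 198.3], 'pinRbot': [272.7, 201.7], 'headtop': [273.6, 196.9], 'headbot': [273.3, 203.0]}
```

Call:
carry_out(rows=[0, 0, 0, 0, 0, 5, 0, 0, 0, 0, 0, 0, 5, 0, 0, 0, 0, 0, 0, 4.3, 0, 0, 0, 0, 0, 0, 0, 0, 0, 0, 0, 0, 0, 0, 0])

```text
t: 14.85
position: [0.554, -0.036, 0.2038]
eef_rot: [0.442, 0.548, 0.568, -0.427]
wrist_force: [0.1, 0.4, -6.1]
grip_width: 0.0187
```

```bash
python3 st.py; cat > look.py <<'E'
import sys
from br import *
from cell import manip
import pickle
n=sys.argv[1]
s=manip.get_state();c={k:manip.capture(k) for k in('side','top')};pickle.dump((s,c),open(f'{n}.pkl','wb'))
Rb=Rb_from(s);p=np.array(s['position'])
for nm,g in (('worldz',p+[-.0012,0,.0315]),('toolax',p+[-.0012,0,0]+Rb.apply([0,0,.0315]))):
    pts={'dot':[0,-86,10],'eTL':[-8,-114,10],'eTR':[8,-114,10],'eBL':[-8,-114,-10],'eBR':[8,-114,-10],'jTL':[-8,-115,-23.5],'jTR':[8,-115,-23.5],'jBR':[8,-115,-33.5],'seat':[0,-100,-16],'hdot1':[0,111,10],'hdot2':[0,77,10],'hend':[0,118,10]}
    print(nm,{k:(proj(c['side'] if k[0]!='h' else c['top'],g+Rb.apply(np.array(v)/1e3))[0].round(1)).tolist() for k,v in pts.items()})
    h=g+Rb.apply([0,-.1,-.016]);print('seat world',h.round(4),'hook seat',(g+Rb.apply([0,.1,-.021])).round(4))
x0,y0,x1,y1=map(int,sys.argv[2:6]);crop(c['side'],x0,y0,x1,y1,min(800//(x1-x0),600//(y1-y0)),f'pics/{n}s.png')
if len(sys.argv)>6:
    x0,y0,x1,y1=map(int,sys.argv[6:10]);crop(c['top'],x0,y0,x1,y1,min(800//(x1-x0),600//(y1-y0)),f'pics/{n}t.png')
E
python3 look.py a1 255 165 315 225 255 165 315 205
```

```text
14.85 [ 0.554  -0.036   0.2038] [ 0.1  0.4 -6.1] 0.0187 [-0.49  0.01 -0.  ] [-0.28  0.48  0.56  1.8  -0.56  1.07  0.58]
[[-9.100e-03  9.994e-01  3.420e-02]
 [ 2.453e-01  3.540e-02 -9.688e-01]
 [-9.694e-01 -4.000e-04 -2.455e-01]]
worldz {'dot': [281.5, 195.2], 'eTL': [280.6, 203.2], 'eTR': [286.7, 202.8], 'eBL': [279.8, 208.5], 'eBR': [285.9, 208.0], 'jTL': [279.4, 212.3], 'jTR': [285.4, 211.8], 'jBR': [284.9, 214.4], 'seat': [281.5, 205.9], 'hdot1': [274.0, 177.9], 'hdot2': [286.0, 178.1], 'hend': [271.5, 177.9]}
seat world [ 0.5561 -0.1289  0.1953] hook seat [0.5492 0.066  0.2395]
toolax {'dot': [282.1, 197.0], 'eTL': [281.3, 205.2], 'eTR': [287.4, 204.7], 'eBL': [280.5, 210.5], 'eBR': [286.5, 210.0], 'jTL': [280.0, 214.3], 'jTR': [286.0, 213.8], 'jBR': [285.6, 216.3], 'seat': [282.2, 207.8], 'hdot1': [276.9, 177.9], 'hdot2': [288.9, 178.1], 'hend': [274.4, 177.9]}
seat world [ 0.5564 -0.1367  0.1943] hook seat [0.5495 0.0583 0.2385]
```

View pics/a1s.png

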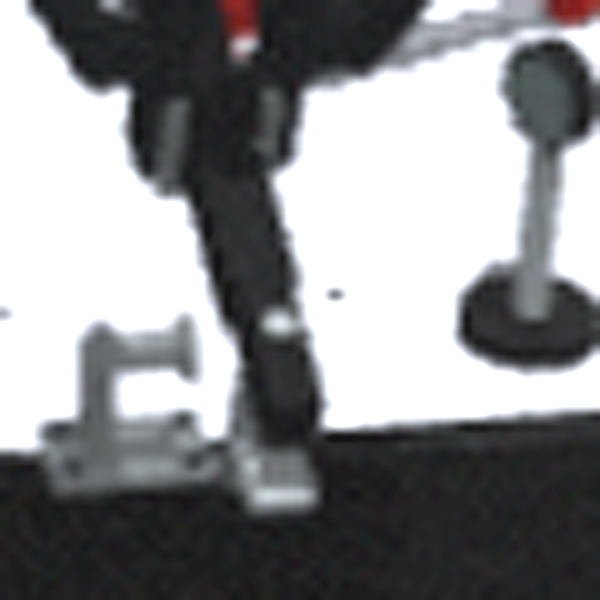

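View pics/a1t.png

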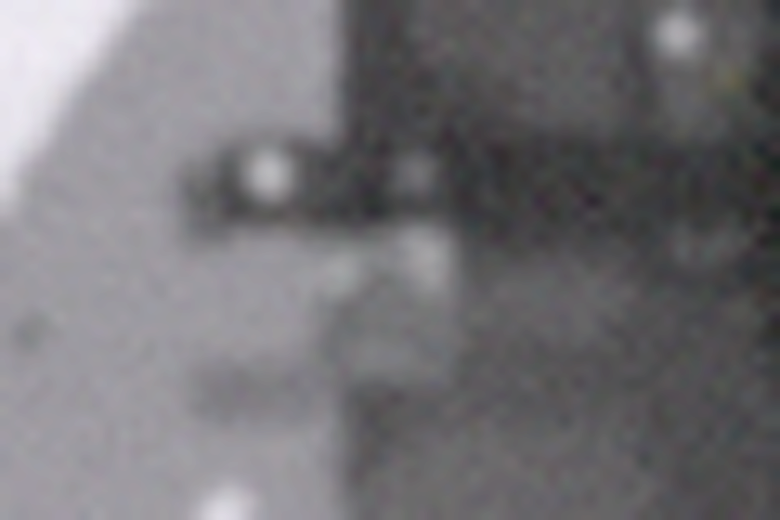

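```bash
cat > plan.py <<'E'
import sys
from br import *
from cell import manip
s=manip.get_state();Rb=Rb_from(s);p=np.array(s['position'])
T=rot(s['eef_rot']).as_matrix()
g=p+[-.0012,0,0]+Rb.apply([0,0,.0315])
h=g+Rb.apply([0,-.1,-.016]); k=g+Rb.apply([0,.1,-.021])
hp=np.array([.5599,-.1679,.114]);lp=np.array([.5527,.0319,.114])
print('t',s['t'],'F',np.round(s['wrist_force'],1),'M',np.round(s['moment'],2),'w',round(s['grip_width'],4),'tilt',round(np.arcsin(Rb.as_matrix()[2,1]),4),'yaw',round(np.arctan2(T[1,1],T[0,1]),4))
print('heel err',((h-hp)*1e3).round(1),'in brace axes',(Rb.inv().apply(h-hp)*1e3).round(1));print('hook err',((k-lp)*1e3).round(1))
back=float(sys.argv[1]) if len(sys.argv)>1 else 0
tgt=hp+Rb.apply([0,back/1e3,0])
print('tool shift mm',(T.T@(tgt-h)*1e3).round(2))
E
python3 plan.py 40
```

```text
t 14.95 F [ 1.   0.  -4.4] M [-0.54  0.01 -0.01] w 0.0185 tilt 0.2488 yaw 0.0377
heel err [-3.2 32.6 80.3] in brace axes [-1.9 51.5 69.8]
hook err [ -3.3  27.8 124.8]
tool shift mm [69.81  1.93 11.52]
```

Call:
carry_out(rows=[0, 20, 1, 4, 0, 0, 0, 0, 20, 1, 4, 0, 0, 0, 0, 20, 0, 3.5, 0, 0, 0, 0, 9.8, 0, 0, 0, 0, 0, 0, 0, 0, 0, 0, 0, 0, 0, 0, 0, 0, 0, 0, 0])

```text
t: 15.55
position: [0.5564, -0.0296, 0.1342]
eef_rot: [0.442, 0.548, 0.568, -0.426]
wrist_force: [0.3, -0.2, -5.1]
grip_width: 0.0186
```

```bash
python3 plan.py 20; python3 look.py a2 255 195 315 255
```

```text
t 15.55 F [ 0.3 -0.2 -5.1] M [-0.57 -0.08 -0.07] w 0.0186 tilt 0.2492 yaw 0.0362
heel err [-1.1 37.6 10.6] in brace axes [ 0.3 39.1  1. ]
hook err [-0.9 32.8 55.1]
tool shift mm [ 0.96 -0.32 19.11]
worldz {'dot': [280.6, 215.9], 'eTL': [279.8, 224.0], 'eTR': [285.7, 223.5], 'eBL': [279.0, 228.9], 'eBR': [284.8, 228.4], 'jTL': [278.6, 232.4], 'jTR': [284.4, 231.9], 'jBR': [284.0, 234.2], 'seat': [280.7, 226.1], 'hdot1': [271.2, 180.1], 'hdot2': [282.5, 180.2], 'hend': [268.9, 180.0]}
seat world [ 0.5586 -0.1225  0.1255] hook seat [0.5515 0.0724 0.17  ]
toolax {'dot': [281.2, 217.8], 'eTL': [280.4, 226.0], 'eTR': [286.3, 225.5], 'eBL': [279.6, 230.9], 'eBR': [285.5, 230.4], 'jTL': [279.2, 234.4], 'jTR': [285.0, 233.9], 'jBR': [284.6, 236.2], 'seat': [281.3, 228.1], 'hdot1': [273.9, 180.0], 'hdot2': [285.1, 180.2], 'hend': [271.6, 180.0]}
seat world [ 0.5588 -0.1303  0.1246] hook seat [0.5518 0.0647 0.1691]
```

View pics/a2s.png

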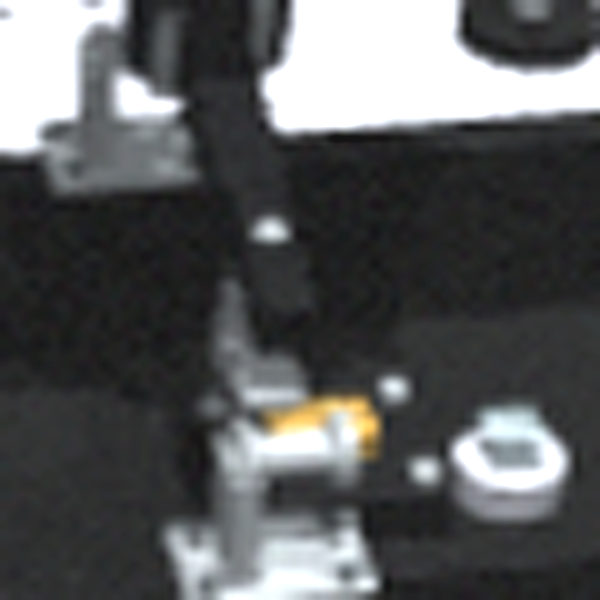

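Call:
carry_out(rows=[0, 1, -0.3, 6, 0, 0, 0, 0, 0, 0, 6, 0, 0, 0, 0, 0, 0, 4, 0, 0, 0, 0, 0, 0, 0, 0, 0, 0, 0, 0, 0, 0, 0, 0, 0])

```text
t: 16.15
position: [0.5561, -0.0456, 0.1286]
eef_rot: [0.441, 0.549, 0.568, -0.426]
wrist_force: [0.2, -0.1, -4.7]
grip_width: 0.0186
```

```bash
python3 plan.py 15;python3 look.py a3 255 205 315 255
```

```text
t 16.15 F [ 0.2 -0.1 -4.7] M [-0.51  0.01 -0.  ] w 0.0186 tilt 0.2497 yaw 0.0345
heel err [-1.5 21.7  4.9] in brace axes [-0.8 22.2 -0.6]
hook err [-1.1 16.8 49.4]
tool shift mm [-0.64  0.79  7.25]
worldz {'dot': [281.4, 221.0], 'eTL': [280.6, 229.3], 'eTR': [286.5, 228.8], 'eBL': [279.8, 234.2], 'eBR': [285.7, 233.7], 'jTL': [279.4, 237.7], 'jTR': [285.2, 237.2], 'jBR': [284.8, 239.5], 'seat': [281.5, 231.3], 'hdot1': [276.7, 180.4], 'hdot2': [287.9, 180.5], 'hend': [274.4, 180.4]}
seat world [ 0.5581 -0.1384  0.1199] hook seat [0.5514 0.0565 0.1644]
toolax {'dot': [282.1, 223.0], 'eTL': [281.2, 231.4], 'eTR': [287.2, 230.9], 'eBL': [280.4, 236.2], 'eBR': [286.3, 235.7], 'jTL': [280.0, 239.7], 'jTR': [285.8, 239.2], 'jBR': [285.4, 241.5], 'seat': [282.1, 233.3], 'hdot1': [279.4, 180.4], 'hdot2': [290.5, 180.5], 'hend': [277.0, 180.4]}
seat world [ 0.5584 -0.1462  0.1189] hook seat [0.5516 0.0487 0.1634]
```

View pics/a3s.png

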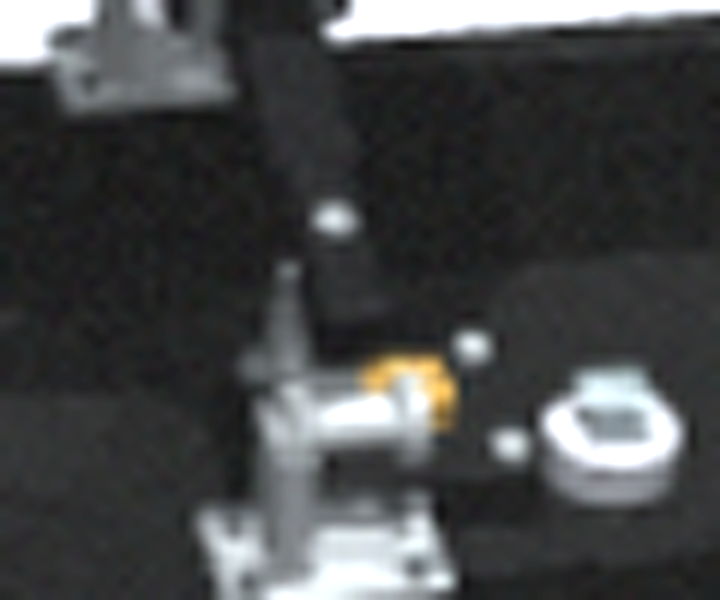

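Call:
carry_out(rows=[0, 0, 0.2, 1.5, 0, 0, 0, 0, 0, 0.2, 1.5, 0, 0, 0, 0, 0, 0, 1, 0, 0, 0, 0, 0, 0, 0, 0, 0, 0])

```text
t: 16.65
position: [0.5566, -0.0494, 0.1276]
eef_rot: [0.441, 0.549, 0.568, -0.426]
wrist_force: [-0.1, -0.4, -4.9]
grip_width: 0.0184
```

```bash
python3 plan.py 15
```

```text
t 16.65 F [-0.1 -0.4 -4.9] M [-0.53 -0.01 -0.02] w 0.0184 tilt 0.2494 yaw 0.0348
heel err [-1.  17.8  3.9] in brace axes [-0.4 18.2 -0.6]
hook err [-0.6 12.9 48.4]
tool shift mm [-0.62  0.36  3.24]
```

Call:
carry_out(rows=[0, 0, 0, 1.5, 0, 0, 0, 0, 0, 0, 1.5, 0, 0, 0, 0, 0, 0, 1, 0, 0, 0, 0, 0, 0, 0, 0, 0, 0])

```text
t: 17.05
position: [0.5568, -0.0533, 0.1267]
eef_rot: [0.441, 0.549, 0.568, -0.426]
wrist_force: [0.5, -0.2, -4.2]
grip_width: 0.0186
```

```bash
python3 plan.py 10
```

```text
t 17.05 F [ 0.5 -0.2 -4.2] M [-0.58  0.03 -0.04] w 0.0186 tilt 0.2495 yaw 0.0348
heel err [-0.8 13.9  3. ] in brace axes [-0.3 14.3 -0.5]
hook err [-0.4  9.1 47.5]
tool shift mm [-0.53  0.28  4.26]
```

Call:
carry_out(rows=[0, 0, 0, 1.5, 0, 0, 0, 0, 0, 0, 1.5, 0, 0, 0, 0, 0, 0, 1, 0, 0, 0, 0, 0, 0, 0, 0, 0, 0])

```text
t: 17.45
position: [0.5571, -0.0574, 0.1257]
eef_rot: [0.442, 0.549, 0.568, -0.426]
wrist_force: [-0.3, 0.2, -3.5]
grip_width: 0.0186
```

```bash
python3 plan.py 10;python3 look.py a4 255 205 315 255
```

```text
t 17.45 F [-0.3  0.2 -3.5] M [-0.71 -0.08 -0.02] w 0.0186 tilt 0.2491 yaw 0.0347
heel err [-0.5  9.9  2.1] in brace axes [-0.1 10.1 -0.4]
hook err [-0.1  5.  46.5]
tool shift mm [-0.42  0.13  0.08]
worldz {'dot': [282.6, 224.4], 'eTL': [281.8, 232.9], 'eTR': [287.8, 232.3], 'eBL': [281.0, 237.7], 'eBR': [286.9, 237.2], 'jTL': [280.5, 241.2], 'jTR': [286.4, 240.7], 'jBR': [286.0, 243.0], 'seat': [282.6, 234.8], 'hdot1': [280.7, 180.2], 'hdot2': [291.8, 180.4], 'hend': [278.4, 180.2]}
seat world [ 0.5592 -0.1503  0.117 ] hook seat [0.5524 0.0447 0.1615]
toolax {'dot': [283.2, 226.4], 'eTL': [282.4, 234.9], 'eTR': [288.4, 234.4], 'eBL': [281.6, 239.8], 'eBR': [287.5, 239.2], 'jTL': [281.1, 243.3], 'jTR': [287.0, 242.7], 'jBR': [286.6, 245.1], 'seat': [283.2, 236.8], 'hdot1': [283.4, 180.2], 'hdot2': [294.5, 180.4], 'hend': [281.1, 180.2]}
seat world [ 0.5594 -0.158   0.1161] hook seat [0.5526 0.0369 0.1605]
```

View pics/a4s.png

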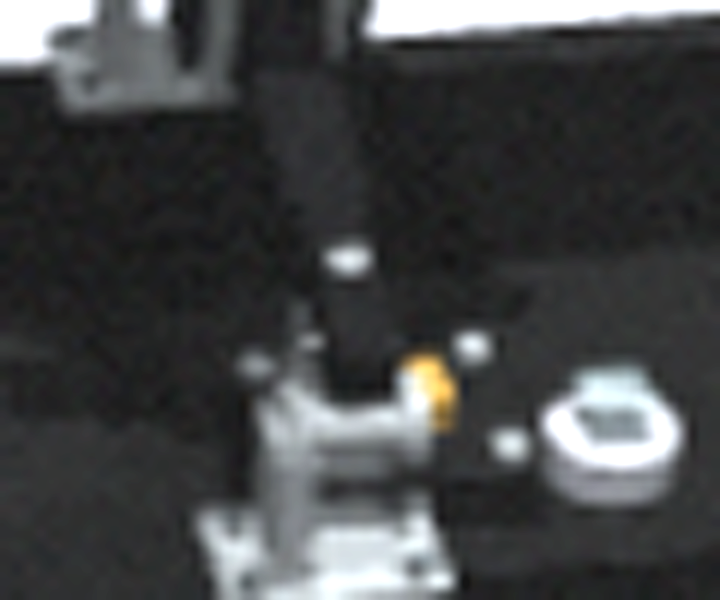

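Call:
carry_out(rows=[0, -0.4, 0, 1.5, 0, 0, 0, 0, 0, 0, 1.5, 0, 0, 0, 0, 0, 0, 1, 0, 0, 0, 0, 0, 0, 0, 0, 0, 0])

```text
t: 17.95
position: [0.557, -0.0612, 0.125]
eef_rot: [0.441, 0.549, 0.568, -0.426]
wrist_force: [-0.7, -0.6, -4.1]
grip_width: 0.0185
```

```bash
python3 plan.py 0
```

```text
t 17.95 F [-0.7 -0.6 -4.1] M [-0.69 -0.02 -0.02] w 0.0185 tilt 0.2494 yaw 0.0347
heel err [-0.6  6.   1.3] in brace axes [-0.4  6.2 -0.2]
hook err [-0.2  1.2 45.8]
tool shift mm [-0.24  0.41  6.19]
```

Call:
carry_out(rows=[0, 0, 0, 1, 0, 0, 0, 0, 0, 0, 1, 0, 0, 0, 0, 0, 0, 0, 0, 0, 0])

```text
t: 18.25
position: [0.5571, -0.063, 0.1245]
eef_rot: [0.441, 0.548, 0.568, -0.426]
wrist_force: [-0.4, -0.9, -4.4]
grip_width: 0.0184
```

```bash
python3 plan.py 0
```

```text
t 18.25 F [-0.4 -0.9 -4.4] M [-0.61 -0.01 -0.01] w 0.0184 tilt 0.2494 yaw 0.0349
heel err [-0.5  4.2  0.8] in brace axes [-0.3  4.3 -0.2]
hook err [-0.1 -0.7 45.3]
tool shift mm [-0.24  0.34  4.29]
```

Still free. I'll continue in 1 mm steps until it bottoms.

Call:
carry_out(rows=[0, 0, 0, 1, 0, 0, 0, 0, 0, 0, 1, 0, 0, 0, 0, 0, 0, 0, 0, 0, 0])

```text
t: 18.55
position: [0.5572, -0.065, 0.124]
eef_rot: [0.441, 0.548, 0.568, -0.426]
wrist_force: [-0.2, -0.4, -5.0]
grip_width: 0.0185
```

Call:
carry_out(rows=[0, 0, 0, 1, 0, 0, 0, 0, 0, 0, 0, 0, 0, 0])

```text
t: 18.75
position: [0.5572, -0.0659, 0.1238]
eef_rot: [0.441, 0.549, 0.568, -0.426]
wrist_force: [0.1, -0.2, -3.9]
grip_width: 0.0185
```

Call:
carry_out(rows=[0, 0, 0, 1, 0, 0, 0, 0, 0, 0, 0, 0, 0, 0])

```text
t: 18.95
position: [0.5573, -0.0669, 0.1236]
eef_rot: [0.441, 0.548, 0.568, -0.426]
wrist_force: [0.5, -0.3, -3.5]
grip_width: 0.0184
```

```bash
python3 plan.py 0;python3 look.py a5 255 205 315 255
```

```text
t 18.95 F [ 0.5 -0.3 -3.5] M [-0.58 -0.04 -0.05] w 0.0184 tilt 0.2494 yaw 0.0349
heel err [-0.3  0.3 -0.1] in brace axes [-0.3  0.3 -0.2]
hook err [ 0.1 -4.5 44.4]
tool shift mm [-0.2   0.31  0.31]
worldz {'dot': [283.3, 227.2], 'eTL': [282.5, 235.7], 'eTR': [288.5, 235.2], 'eBL': [281.6, 240.5], 'eBR': [287.6, 240.0], 'jTL': [281.2, 244.0], 'jTR': [287.1, 243.5], 'jBR': [286.7, 245.8], 'seat': [283.3, 237.6], 'hdot1': [284.0, 180.3], 'hdot2': [295.0, 180.5], 'hend': [281.7, 180.3]}
seat world [ 0.5593 -0.1598  0.1149] hook seat [0.5525 0.0351 0.1594]
toolax {'dot': [283.9, 229.2], 'eTL': [283.1, 237.8], 'eTR': [289.2, 237.3], 'eBL': [282.3, 242.7], 'eBR': [288.3, 242.1], 'jTL': [281.8, 246.1], 'jTR': [287.8, 245.6], 'jBR': [287.3, 247.9], 'seat': [283.9, 239.6], 'hdot1': [286.6, 180.3], 'hdot2': [297.7, 180.5], 'hend': [284.3, 180.3]}
seat world [ 0.5596 -0.1676  0.1139] hook seat [0.5528 0.0274 0.1584]
```

View pics/a5s.png

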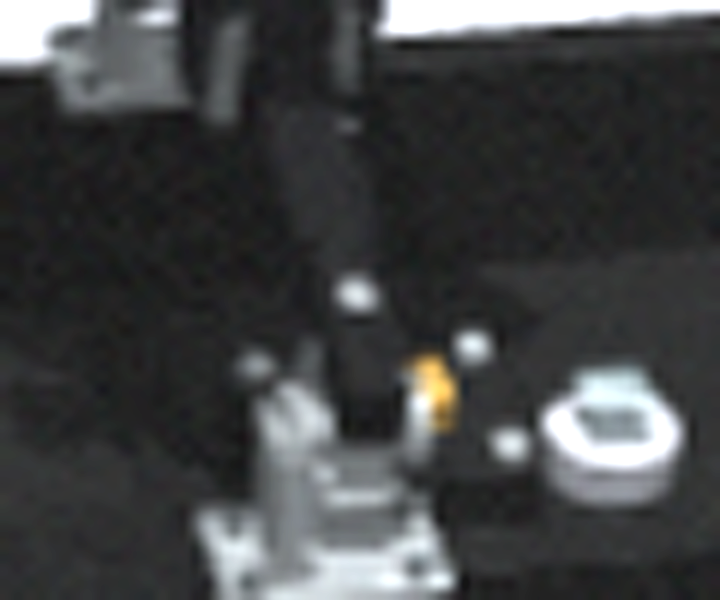

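Call:
carry_out(rows=[0, 0, 0, 0.7, 0, 0, 0, 0, 0, 0, 0, 0, 0, 0])

```text
t: 19.25
position: [0.5573, -0.0675, 0.1234]
eef_rot: [0.441, 0.548, 0.568, -0.426]
wrist_force: [0.3, -0.8, -2.8]
grip_width: 0.0186
```

Call:
carry_out(rows=[0, 0, 0, 0.7, 0, 0, 0, 0, 0, 0, 0, 0, 0, 0])

```text
t: 19.45
position: [0.5573, -0.0682, 0.1232]
eef_rot: [0.441, 0.548, 0.568, -0.426]
wrist_force: [1.4, 0.1, -3.3]
grip_width: 0.0188
```

Call:
carry_out(rows=[0, 0, 0, 0.7, 0, 0, 0, 0, 0, 0, 0, 0, 0, 0])

```text
t: 19.65
position: [0.5574, -0.0687, 0.1231]
eef_rot: [0.441, 0.549, 0.568, -0.426]
wrist_force: [0.4, -0.2, -3.8]
grip_width: 0.0187
```

```bash
python3 plan.py 0
```

```text
t 19.65 F [ 0.4 -0.2 -3.8] M [-0.48 -0.06  0.01] w 0.0187 tilt 0.2497 yaw 0.035
heel err [-0.2 -1.5 -0.6] in brace axes [-0.3 -1.6 -0.3]
hook err [ 0.1 -6.4 43.9]
tool shift mm [-0.25  0.27 -1.59]
```

Call:
carry_out(rows=[0, 0, 0, 0.7, 0, 0, 0, 0, 0, 0, 0, 0, 0, 0])

```text
t: 19.85
position: [0.5573, -0.0687, 0.123]
eef_rot: [0.441, 0.549, 0.568, -0.426]
wrist_force: [-0.1, 3.0, -1.6]
grip_width: 0.0185
```

Call:
carry_out(rows=[0, 0, 0, 0.7, 0, 0, 0, 0, 0, 0, 0, 0, 0, 0])

```text
t: 20.05
position: [0.5573, -0.0687, 0.1229]
eef_rot: [0.441, 0.549, 0.569, -0.425]
wrist_force: [-1.0, 5.1, 0.5]
grip_width: 0.0187
```

Call:
carry_out(rows=[0, 0, 0, 0.7, 0, 0, 0, 0, 0, 0, 0, 0, 0, 0])

```text
t: 20.25
position: [0.5573, -0.0687, 0.1229]
eef_rot: [0.441, 0.549, 0.569, -0.425]
wrist_force: [-1.6, 6.2, 1.2]
grip_width: 0.0189
```

```bash
python3 plan.py 0
```

```text
t 20.25 F [-1.6  6.2  1.2] M [ 0.72  0.25 -0.03] w 0.0189 tilt 0.2527 yaw 0.0364
heel err [-0.1 -1.4 -1.1] in brace axes [-0.1 -1.7 -0.7]
hook err [ 0.  -6.5 44. ]
tool shift mm [-0.74  0.15 -1.68]
```

Call:
carry_out(rows=[0, -0.5, 0, -1.2, 0, 0, 0, 0, 3.5, 0, 0.6, 0, -2, 0, 0, 3.5, 0, 0.6, 0, -2, 0, 0, 0, 0, 0, 0, 0, 0, 0, 0, 0, 0, 0, 0, 0])

```text
t: 20.75
position: [0.5574, -0.0685, 0.1164]
eef_rot: [0.461, 0.533, 0.553, -0.445]
wrist_force: [-0.0, 5.2, -3.1]
grip_width: 0.0181
```

```bash
python3 plan.py 0;python3 look.py a6 245 185 305 255
```

```text
t 20.75 F [-0.   5.2 -3.1] M [ 0.77 -0.05  0.02] w 0.0181 tilt 0.1814 yaw 0.0357
heel err [-0.1 -1.7 -0.4] in brace axes [-0.1 -1.8 -0.1]
hook err [ 0.1 -4.  30.7]
tool shift mm [-0.13  0.12 -1.76]
worldz {'dot': [283.5, 228.1], 'eTL': [282.8, 236.2], 'eTR': [288.8, 235.6], 'eBL': [282.1, 241.4], 'eBR': [288.0, 240.9], 'jTL': [281.7, 245.1], 'jTR': [287.6, 244.6], 'jBR': [287.2, 247.1], 'seat': [283.7, 238.7], 'hdot1': [283.5, 180.9], 'hdot2': [294.7, 180.9], 'hend': [281.2, 180.9]}
seat world [ 0.5596 -0.1639  0.1141] hook seat [0.5526 0.0336 0.1452]
toolax {'dot': [284.0, 229.5], 'eTL': [283.3, 237.6], 'eTR': [289.3, 237.1], 'eBL': [282.5, 242.9], 'eBR': [288.5, 242.3], 'jTL': [282.1, 246.6], 'jTR': [288.1, 246.1], 'jBR': [287.7, 248.6], 'seat': [284.2, 240.2], 'hdot1': [285.4, 180.9], 'hdot2': [296.6, 180.9], 'hend': [283.1, 180.9]}
seat world [ 0.5598 -0.1696  0.1136] hook seat [0.5528 0.0279 0.1447]
```

View pics/a6s.png

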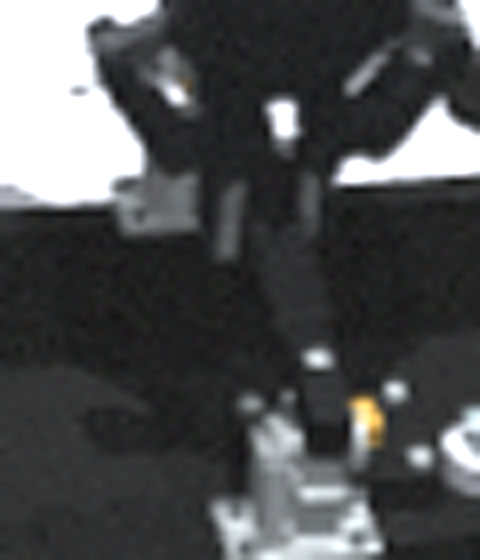

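Call:
carry_out(rows=[0, 0, 0, -1, 0, 0, 0, 0, 0, 0, 0, 0, 0, 0])

```text
t: 21.05
position: [0.5575, -0.0685, 0.1165]
eef_rot: [0.461, 0.534, 0.552, -0.445]
wrist_force: [0.9, 4.2, -3.9]
grip_width: 0.0185
```

```bash
python3 plan.py 0
```

```text
t 21.05 F [ 0.9  4.2 -3.9] M [ 0.37 -0.17  0.07] w 0.0185 tilt 0.1802 yaw 0.0346
heel err [-0.1 -1.7 -0.2] in brace axes [-0.2 -1.7  0.1]
hook err [ 0.2 -4.  30.7]
tool shift mm [ 0.09  0.19 -1.73]
```

Call:
carry_out(rows=[0, 0, 0, -1.2, 0, 0, 0, 0, 0, 0, 0, 0, 0, 0])

```text
t: 21.25
position: [0.557, -0.0684, 0.1165]
eef_rot: [0.461, 0.533, 0.552, -0.446]
wrist_force: [0.2, -0.4, -4.5]
grip_width: 0.0183
```

```bash
python3 plan.py 0
```

```text
t 21.25 F [ 0.2 -0.4 -4.5] M [-0.38  0.    0.02] w 0.0183 tilt 0.1784 yaw 0.0338
heel err [-0.7 -1.6 -0. ] in brace axes [-0.7 -1.6  0.3]
hook err [-0.2 -3.8 30.6]
tool shift mm [ 0.27  0.74 -1.57]
```

Call:
carry_out(rows=[0, 1.7, 0.3, 0.3, 0, -1, 0, 0, 1.3, 0, 0.2, 0, -0.7, 0, 0, 0, 0, 0, 0, 0, 0])

```text
t: 21.55
position: [0.5576, -0.0675, 0.1137]
eef_rot: [0.47, 0.526, 0.545, -0.453]
wrist_force: [-0.7, -0.6, -3.9]
grip_width: 0.0184
```

```bash
python3 plan.py 0
```

```text
t 21.55 F [-0.7 -0.6 -3.9] M [-0.39 -0.03  0.03] w 0.0184 tilt 0.1485 yaw 0.0353
heel err [ 0.1 -0.8  0.2] in brace axes [ 0.1 -0.7  0.3]
hook err [ 0.3 -2.2 24.8]
tool shift mm [ 0.3  -0.09 -0.74]
```

Call:
carry_out(rows=[0, 0.9, 0, 0.4, 0, -0.5, 0, 0, 0, 0, 0, 0, 0, 0])

```text
t: 21.75
position: [0.5577, -0.0677, 0.1131]
eef_rot: [0.472, 0.525, 0.543, -0.455]
wrist_force: [-1.4, -1.3, 2.4]
grip_width: 0.0183
```

```bash
python3 plan.py 0; python3 look.py a7 235 165 305 255 270 150 350 210
```

```text
t 21.75 F [-1.4 -1.3  2.4] M [-0.19  0.45  0.14] w 0.0183 tilt 0.1407 yaw 0.0349
heel err [ 0.2 -1.   0.4] in brace axes [ 0.1 -0.9  0.5]
hook err [ 0.4 -2.2 23.5]
tool shift mm [ 0.54 -0.13 -0.9 ]
worldz {'dot': [283.6, 227.9], 'eTL': [282.9, 235.6], 'eTR': [288.9, 235.1], 'eBL': [282.2, 241.1], 'eBR': [288.2, 240.6], 'jTL': [281.9, 245.0], 'jTR': [287.8, 244.4], 'jBR': [287.5, 247.1], 'seat': [283.9, 238.7], 'hdot1': [282.7, 181.1], 'hdot2': [293.9, 181.0], 'hend': [280.4, 181.1]}
seat world [ 0.5599 -0.1644  0.1147] hook seat [0.553  0.0342 0.1378]
toolax {'dot': [283.9, 229.0], 'eTL': [283.2, 236.7], 'eTR': [289.3, 236.2], 'eBL': [282.6, 242.2], 'eBR': [288.6, 241.7], 'jTL': [282.2, 246.1], 'jTR': [288.2, 245.6], 'jBR': [287.8, 248.2], 'seat': [284.2, 239.8], 'hdot1': [284.2, 181.1], 'hdot2': [295.4, 181.0], 'hend': [281.9, 181.1]}
seat world [ 0.5601 -0.1689  0.1144] hook seat [0.5531 0.0297 0.1375]
```

View pics/a7s.png

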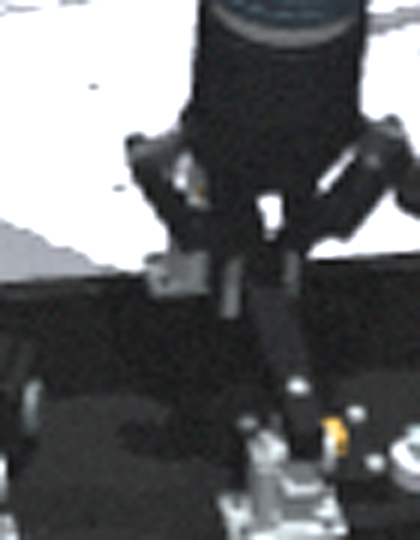

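View pics/a7t.png

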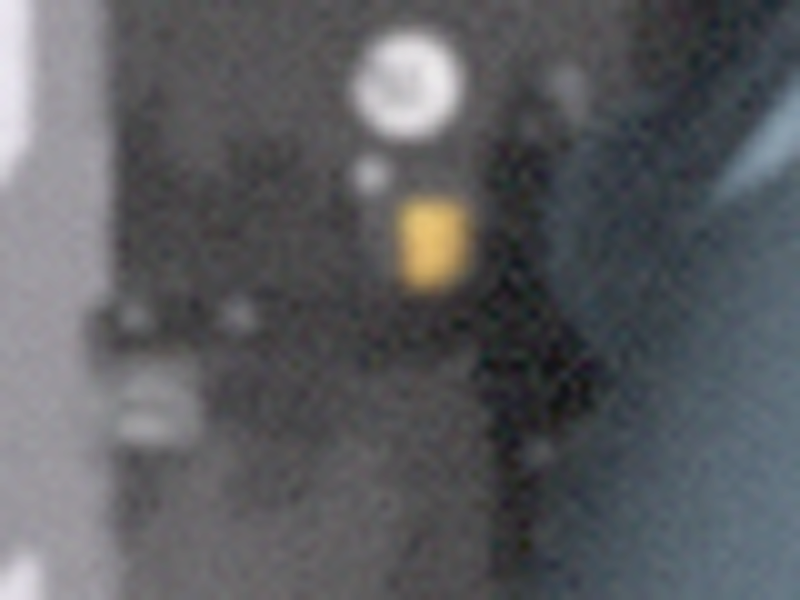

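Call:
carry_out(rows=[0.5, 0, 0, 0, 0, 0, 0, 0.5, 0, 0, 0, 0, 0, 0, 0.5, 0, 0, 0, 0, 0, 0, 0.5, 0, 0, 0, 0, 0, 0, 0.5, 0, 0, 0, 0, 0, 0, 0.5, 0, 0, 0, 0, 0, 0])

```text
t: 22.45
position: [0.5576, -0.0674, 0.1126]
eef_rot: [0.471, 0.525, 0.543, -0.455]
wrist_force: [-0.7, -0.5, -0.2]
grip_width: 0.0426
```

```bash
python3 plan.py 0; python3 look.py a8 235 165 305 255 270 150 350 210
```

```text
t 22.45 F [-0.7 -0.5 -0.2] M [-0.16 -0.01 -0.01] w 0.0426 tilt 0.1414 yaw 0.035
heel err [ 0.  -0.6 -0.2] in brace axes [ 0.  -0.6 -0.1]
hook err [ 0.3 -1.8 23.1]
tool shift mm [-0.07 -0.01 -0.59]
worldz {'dot': [283.5, 228.0], 'eTL': [282.8, 235.7], 'eTR': [288.8, 235.2], 'eBL': [282.1, 241.2], 'eBR': [288.1, 240.6], 'jTL': [281.8, 245.1], 'jTR': [287.7, 244.5], 'jBR': [287.4, 247.2], 'seat': [283.8, 238.7], 'hdot1': [282.6, 181.1], 'hdot2': [293.8, 181.1], 'hend': [280.3, 181.1]}
seat world [ 0.5598 -0.164   0.1142] hook seat [0.5528 0.0345 0.1374]
toolax {'dot': [283.8, 229.0], 'eTL': [283.1, 236.8], 'eTR': [289.2, 236.3], 'eBL': [282.5, 242.3], 'eBR': [288.5, 241.8], 'jTL': [282.1, 246.2], 'jTR': [288.1, 245.7], 'jBR': [287.7, 248.3], 'seat': [284.1, 239.8], 'hdot1': [284.1, 181.1], 'hdot2': [295.3, 181.1], 'hend': [281.8, 181.1]}
seat world [ 0.5599 -0.1685  0.1138] hook seat [0.553  0.0301 0.1371]
```

View pics/a8s.png

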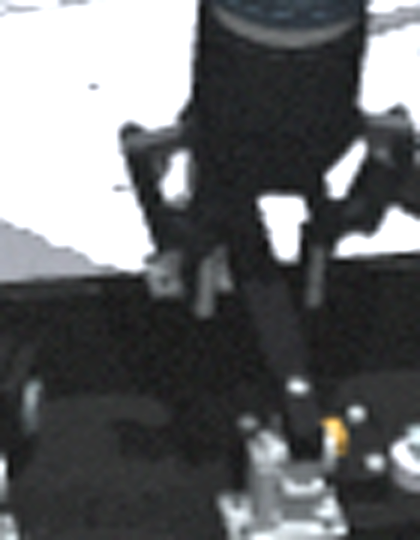

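Call:
carry_out(rows=[0.5, 0, 0, -15, 0, 0, 0, 0.5, 0, 0, -15, 0, 0, 0, 0.5, 0, 0, -15, 0, 0, 0, 0.5, 0, 0, -12, 0, 0, 0, 0.5, 0, 0, 0, 0, 0, 0])

```text
t: 23.05
position: [0.5557, -0.0077, 0.1209]
eef_rot: [0.472, 0.524, 0.545, -0.454]
wrist_force: [-0.9, 0.6, 0.1]
grip_width: 0.0427
```

Call:
carry_out(rows=[0, 0, 0, 0, 0, 0, 0, 0, 0, 0, 0, 0, 0, 0, 0, 0, 0, 0, 0, 0, 0, 0, 0, 0, 0, 0, 0, 0, 0, 0, 0, 0, 0, 0, 0, 0, 0, 0, 0, 0, 0, 0], squeeze=60)

```text
t: 23.65
position: [0.5559, -0.0117, 0.1208]
eef_rot: [0.472, 0.525, 0.543, -0.455]
wrist_force: [0.1, -1.3, 3.5]
grip_width: 0.0191
```

```bash
python3 st.py; python3 look.py a9 235 165 305 255 270 150 350 210
```

```text
23.65 [ 0.5559 -0.0117  0.1208] [ 0.1 -1.3  3.5] 0.0191 [-0.32 -0.09 -0.12] [-0.38  0.57  0.55  1.88 -0.58  0.86  0.54]
[[-4.100e-03  9.994e-01  3.400e-02]
 [ 1.403e-01  3.420e-02 -9.895e-01]
 [-9.901e-01  7.000e-04 -1.403e-01]]
worldz {'dot': [279.1, 213.6], 'eTL': [278.4, 220.8], 'eTR': [284.2, 220.3], 'eBL': [277.8, 226.2], 'eBR': [283.6, 225.7], 'jTL': [277.5, 230.1], 'jTR': [283.2, 229.6], 'jBR': [282.9, 232.2], 'seat': [279.5, 224.0], 'hdot1': [263.9, 181.0], 'hdot2': [275.2, 181.0], 'hend': [261.5, 181.0]}
seat world [ 0.558  -0.1084  0.1225] hook seat [0.5512 0.0902 0.1456]
toolax {'dot': [279.5, 214.6], 'eTL': [278.7, 221.8], 'eTR': [284.6, 221.3], 'eBL': [278.1, 227.3], 'eBR': [283.9, 226.8], 'jTL': [277.8, 231.1], 'jTR': [283.6, 230.6], 'jBR': [283.3, 233.3], 'seat': [279.8, 225.1], 'hdot1': [265.4, 181.0], 'hdot2': [276.7, 181.0], 'hend': [263.0, 181.0]}
seat world [ 0.5582 -0.1128  0.1222] hook seat [0.5514 0.0858 0.1453]
```

View pics/a9s.png

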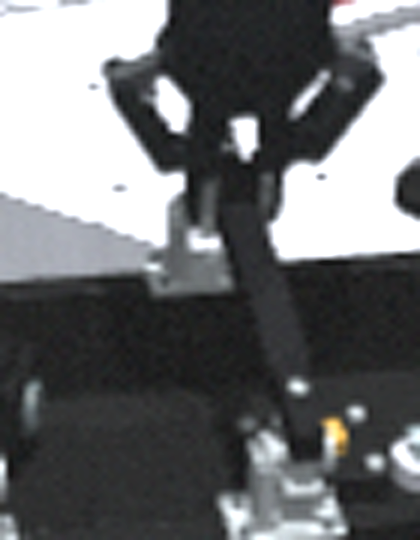

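View pics/a9t.png

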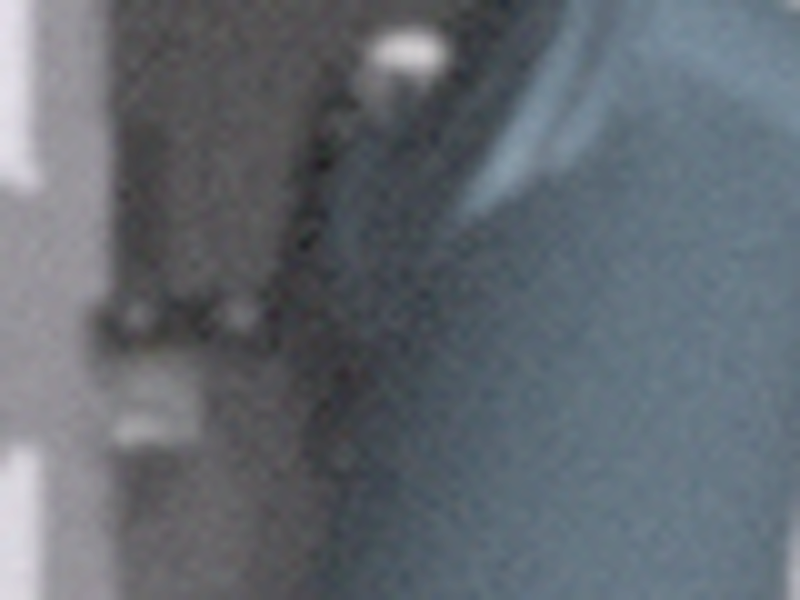

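Call:
carry_out(rows=[0, 1.37, 0, 0.15, 0, -0.5, 0, 0, 1.37, 0, 0.15, 0, -0.5, 0, 0, 0, 0, 0, 0, 0, 0])

```text
t: 24.05
position: [0.5559, -0.0112, 0.1179]
eef_rot: [0.477, 0.52, 0.539, -0.46]
wrist_force: [-0.3, -3.3, 4.9]
grip_width: 0.019
```

```bash
sed -e 's/\[0,-.1,-.016\]/[0,-.157,-.016]/' -e 's/\[0,.1,-.021\]/[0,.043,-.021]/' plan.py > plan2.py; python3 plan2.py 0
```

```text
t 24.05 F [-0.3 -3.3  4.9] M [-0.54 -0.13 -0.16] w 0.019 tilt 0.1225 yaw 0.0351
heel err [ 0.3 -1.   0.1] in brace axes [ 0.3 -1.   0.2]
hook err [ 0.5 -1.8 19.6]
tool shift mm [ 0.22 -0.29 -0.96]
```

Call:
carry_out(rows=[0, 1.37, 0, 0.15, 0, -0.5, 0, 0, 1.37, 0, 0.15, 0, -0.5, 0, 0, 0, 0, 0, 0, 0, 0])

```text
t: 24.35
position: [0.5559, -0.0113, 0.1152]
eef_rot: [0.481, 0.516, 0.535, -0.464]
wrist_force: [-0.2, -2.7, 5.1]
grip_width: 0.0191
```

```bash
python3 plan2.py 0
```

```text
t 24.35 F [-0.2 -2.7  5.1] M [-0.56 -0.11 -0.14] w 0.0191 tilt 0.1051 yaw 0.0351
heel err [ 0.3 -1.1  0.2] in brace axes [ 0.3 -1.1  0.3]
hook err [ 0.5 -1.6 16.2]
tool shift mm [ 0.31 -0.3  -1.05]
```

Call:
carry_out(rows=[0, 1.37, 0, 0.15, 0, -0.5, 0, 0, 1.37, 0, 0.15, 0, -0.5, 0, 0, 0, 0, 0, 0, 0, 0])

```text
t: 24.65
position: [0.5558, -0.0115, 0.1123]
eef_rot: [0.486, 0.512, 0.53, -0.469]
wrist_force: [1.7, -3.2, 3.0]
grip_width: 0.0194
```

```bash
python3 plan2.py 0
```

```text
t 24.65 F [ 1.7 -3.2  3. ] M [-0.85 -0.23 -0.05] w 0.0194 tilt 0.0874 yaw 0.035
heel err [ 0.2 -1.3  0.1] in brace axes [ 0.2 -1.3  0.2]
hook err [ 0.4 -1.5 12.6]
tool shift mm [ 0.19 -0.19 -1.26]
```

Call:
carry_out(rows=[0, 1.37, 0, 0.15, 0, -0.5, 0, 0, 1.37, 0, 0.15, 0, -0.5, 0, 0, 0, 0, 0, 0, 0, 0])

```text
t: 24.95
position: [0.5557, -0.0117, 0.1094]
eef_rot: [0.491, 0.508, 0.526, -0.474]
wrist_force: [1.8, -4.9, 1.8]
grip_width: 0.0189
```

```bash
python3 plan2.py 0; python3 look.py b1 235 165 305 255 270 150 350 210
```

```text
t 24.95 F [ 1.8 -4.9  1.8] M [-1.13 -0.37  0.04] w 0.0189 tilt 0.0697 yaw 0.035
heel err [ 0.1 -1.4 -0.1] in brace axes [ 0.1 -1.4 -0. ]
hook err [ 0.3 -1.4  8.8]
tool shift mm [-0.01 -0.08 -1.36]
worldz {'dot': [279.0, 215.2], 'eTL': [278.3, 221.8], 'eTR': [284.1, 221.4], 'eBL': [277.8, 227.6], 'eBR': [283.6, 227.1], 'jTL': [277.6, 231.7], 'jTR': [283.3, 231.2], 'jBR': [283.1, 234.0], 'seat': [279.5, 225.8], 'hdot1': [263.4, 181.9], 'hdot2': [274.6, 181.8], 'hend': [261.1, 181.9]}
seat world [ 0.558  -0.1102  0.1179] hook seat [0.551  0.0895 0.1269]
toolax {'dot': [279.2, 215.6], 'eTL': [278.5, 222.3], 'eTR': [284.3, 221.9], 'eBL': [278.0, 228.1], 'eBR': [283.8, 227.6], 'jTL': [277.7, 232.2], 'jTR': [283.5, 231.7], 'jBR': [283.2, 234.5], 'seat': [279.6, 226.3], 'hdot1': [264.1, 181.9], 'hdot2': [275.4, 181.8], 'hend': [261.8, 181.9]}
seat world [ 0.558  -0.1124  0.1179] hook seat [0.551  0.0873 0.1268]
```

View pics/b1s.png

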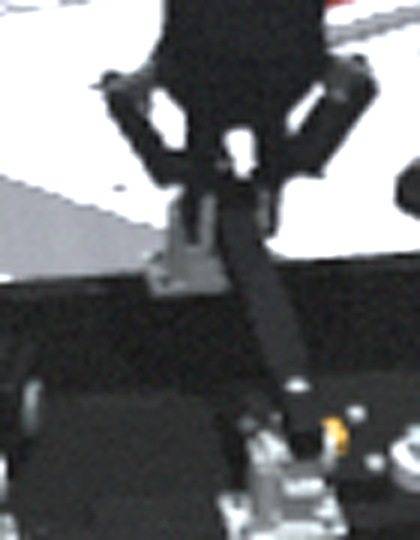

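Call:
carry_out(rows=[0, 1.37, 0, 0.15, 0, -0.5, 0, 0, 1.37, 0, 0.15, 0, -0.5, 0, 0, 0, 0, 0, 0, 0, 0])

```text
t: 25.35
position: [0.5555, -0.0115, 0.1064]
eef_rot: [0.495, 0.504, 0.522, -0.478]
wrist_force: [2.1, -5.6, -0.2]
grip_width: 0.0193
```

```bash
python3 plan2.py 0
```

```text
t 25.35 F [ 2.1 -5.6 -0.2] M [-1.26 -0.39 -0.07] w 0.0193 tilt 0.0524 yaw 0.0352
heel err [-0.1 -1.1 -0.3] in brace axes [-0.1 -1.1 -0.3]
hook err [ 0.1 -1.   5.2]
tool shift mm [-0.27  0.11 -1.09]
```

Call:
carry_out(rows=[0, 1.37, 0, 0.15, 0, -0.5, 0, 0, 0, 0, 0, 0, 0, 0])

```text
t: 25.55
position: [0.5554, -0.0113, 0.105]
eef_rot: [0.497, 0.502, 0.52, -0.48]
wrist_force: [1.1, -4.7, -0.1]
grip_width: 0.0193
```

```bash
python3 plan2.py 0
```

```text
t 25.55 F [ 1.1 -4.7 -0.1] M [-1.27 -0.38 -0.02] w 0.0193 tilt 0.0439 yaw 0.0353
heel err [-0.2 -0.8 -0.4] in brace axes [-0.2 -0.9 -0.3]
hook err [-0.  -0.7  3.4]
tool shift mm [-0.34  0.18 -0.85]
```

Call:
carry_out(rows=[0, 1.37, 0, 0, 0, -0.5, 0, 0, 0, 0, 0, 0, 0, 0])

```text
t: 25.75
position: [0.5553, -0.0111, 0.1036]
eef_rot: [0.5, 0.5, 0.518, -0.483]
wrist_force: [1.9, -5.7, 0.1]
grip_width: 0.0189
```

```bash
python3 plan2.py 0
```

```text
t 25.75 F [ 1.9 -5.7  0.1] M [-1.25 -0.34 -0.04] w 0.0189 tilt 0.0352 yaw 0.0354
heel err [-0.2 -0.6 -0.4] in brace axes [-0.2 -0.6 -0.4]
hook err [-0.1 -0.4  1.6]
tool shift mm [-0.41  0.25 -0.57]
```

Call:
carry_out(rows=[0, 1, 0, 0, 0, -0.35, 0, 0, 0, 0, 0, 0, 0, 0])

```text
t: 25.95
position: [0.5552, -0.0111, 0.1026]
eef_rot: [0.501, 0.498, 0.516, -0.484]
wrist_force: [1.4, -4.8, 0.0]
grip_width: 0.0193
```

```bash
python3 plan2.py 0
```

```text
t 25.95 F [ 1.4 -4.8  0. ] M [-1.27 -0.26 -0.06] w 0.0193 tilt 0.0293 yaw 0.0354
heel err [-0.3 -0.4 -0.5] in brace axes [-0.3 -0.5 -0.4]
hook err [-0.2 -0.3  0.4]
tool shift mm [-0.45  0.31 -0.45]
```

Call:
carry_out(rows=[0, 0.8, 0, 0, 0, -0.3, 0, 0, 0, 0, 0, 0, 0, 0])

```text
t: 26.15
position: [0.5552, -0.011, 0.1019]
eef_rot: [0.502, 0.497, 0.515, -0.485]
wrist_force: [1.2, -4.3, -1.5]
grip_width: 0.0194
```

Call:
carry_out(rows=[0, 0.8, 0, 0, 0, -0.3, 0, 0, 0, 0, 0, 0, 0, 0])

```text
t: 26.35
position: [0.5552, -0.0111, 0.1014]
eef_rot: [0.504, 0.496, 0.514, -0.487]
wrist_force: [0.1, -4.7, 2.4]
grip_width: 0.0193
```

```bash
python3 plan2.py 0
```

```text
t 26.35 F [ 0.1 -4.7  2.4] M [-1.25  0.02  0.05] w 0.0193 tilt 0.0191 yaw 0.0352
heel err [-0.3 -0.4 -0.2] in brace axes [-0.3 -0.4 -0.1]
hook err [-0.2 -0.3 -1.3]
tool shift mm [-0.15  0.34 -0.41]
```

Contact with the buffer is starting. I'll keep on with small steps.

Call:
carry_out(rows=[0, 0.8, 0, 0, 0, -0.3, 0, 0, 0, 0, 0, 0, 0, 0])

```text
t: 26.55
position: [0.5553, -0.0113, 0.1009]
eef_rot: [0.505, 0.494, 0.512, -0.488]
wrist_force: [-2.4, -5.8, 5.5]
grip_width: 0.0192
```

Call:
carry_out(rows=[0, 0.5, 0, 0, 0, -0.2, 0, 0, 0, 0, 0, 0, 0, 0])

```text
t: 26.75
position: [0.5553, -0.0114, 0.1006]
eef_rot: [0.506, 0.494, 0.511, -0.489]
wrist_force: [-2.3, -6.0, 7.5]
grip_width: 0.0193
```

```bash
python3 plan2.py 0
```

```text
t 26.75 F [-2.3 -6.   7.5] M [-1.18  0.48  0.05] w 0.0193 tilt 0.0107 yaw 0.0348
heel err [-0.3 -0.5  0.4] in brace axes [-0.4 -0.5  0.4]
hook err [-0.1 -0.4 -2.4]
tool shift mm [ 0.43  0.36 -0.5 ]
```

Call:
carry_out(rows=[0, 0.7, 0, 0, 0, -0.1, 0, 0, 0, 0, 0, 0, 0, 0])

```text
t: 26.95
position: [0.5553, -0.0113, 0.1]
eef_rot: [0.506, 0.493, 0.511, -0.489]
wrist_force: [-3.4, -4.5, 9.4]
grip_width: 0.0188
```

Call:
carry_out(rows=[0, 0.7, 0, 0, 0, -0.1, 0, 0, 0, 0, 0, 0, 0, 0])

```text
t: 27.15
position: [0.5553, -0.0113, 0.0995]
eef_rot: [0.507, 0.493, 0.511, -0.49]
wrist_force: [-3.1, -5.5, 10.7]
grip_width: 0.0191
```

```bash
python3 plan2.py 0
```

```text
t 27.15 F [-3.1 -5.5 10.7] M [-1.22  0.71  0.03] w 0.0191 tilt 0.0076 yaw 0.0347
heel err [-0.3 -0.5 -0.2] in brace axes [-0.3 -0.4 -0.2]
hook err [-0.1 -0.3 -3.7]
tool shift mm [-0.17  0.33 -0.45]
```

Call:
carry_out(rows=[0, 0.7, 0, 0, 0, -0.15, 0, 0, 0, 0, 0, 0, 0, 0])

```text
t: 27.35
position: [0.5553, -0.0114, 0.099]
eef_rot: [0.507, 0.492, 0.51, -0.49]
wrist_force: [-3.6, -5.9, 12.7]
grip_width: 0.0192
```

Call:
carry_out(rows=[0, 0.7, 0, 0, 0, -0.15, 0, 0, 0, 0, 0, 0, 0, 0])

```text
t: 27.55
position: [0.5553, -0.0114, 0.0984]
eef_rot: [0.508, 0.492, 0.509, -0.491]
wrist_force: [-3.5, -4.2, 15.1]
grip_width: 0.0192
```

```bash
python3 plan2.py 0
```

```text
t 27.55 F [-3.5 -4.2 15.1] M [-1.29  0.98  0.  ] w 0.0192 tilt 0.0024 yaw 0.0347
heel err [-0.3 -0.4 -0.5] in brace axes [-0.4 -0.4 -0.5]
hook err [-0.1 -0.4 -5. ]
tool shift mm [-0.47  0.35 -0.43]
```

Call:
carry_out(rows=[0, 0.6, 0, 0, 0, -0.15, 0, 0, 0, 0, 0, 0, 0, 0])

```text
t: 27.75
position: [0.5553, -0.0115, 0.0979]
eef_rot: [0.509, 0.491, 0.509, -0.491]
wrist_force: [-4.7, -4.8, 16.3]
grip_width: 0.0192
```

```bash
python3 plan2.py 0
```

```text
t 27.75 F [-4.7 -4.8 16.3] M [-1.32  1.11  0.01] w 0.0192 tilt -0.0002 yaw 0.0347
heel err [-0.3 -0.5 -0.5] in brace axes [-0.3 -0.5 -0.5]
hook err [-0.1 -0.4 -5.6]
tool shift mm [-0.52  0.32 -0.47]
```

Call:
carry_out(rows=[0, 0.6, 0, 0, 0, -0.15, 0, 0, 0, 0, 0, 0, 0, 0])

```text
t: 27.95
position: [0.5553, -0.0115, 0.0977]
eef_rot: [0.509, 0.491, 0.508, -0.492]
wrist_force: [-8.2, -5.4, 21.0]
grip_width: 0.0191
```

```bash
python3 plan2.py 0
```

```text
t 27.95 F [-8.2 -5.4 21. ] M [-1.19  1.37 -0.02] w 0.0191 tilt -0.0026 yaw 0.0346
heel err [-0.3 -0.5 -0.4] in brace axes [-0.3 -0.5 -0.4]
hook err [-0.  -0.4 -5.9]
tool shift mm [-0.43  0.34 -0.45]
```

Call:
carry_out(rows=[0, -1.2, 0, 0, 0, 0.35, 0, 0, -1.2, 0, 0, 0, 0.35, 0, 0, -1.2, 0, 0, 0, 0.35, 0, 0, 0, 0, 0, 0, 0, 0])

```text
t: 28.35
position: [0.5553, -0.011, 0.1005]
eef_rot: [0.504, 0.495, 0.513, -0.487]
wrist_force: [-2.4, -5.0, 10.0]
grip_width: 0.0192
```

```bash
python3 plan2.py 0
```

```text
t 28.35 F [-2.4 -5.  10. ] M [-1.14  0.53  0.04] w 0.0192 tilt 0.0161 yaw 0.0348
heel err [-0.3 -0.3 -0.5] in brace axes [-0.3 -0.3 -0.5]
hook err [-0.1 -0.1 -2.3]
tool shift mm [-0.49  0.32 -0.27]
```

Call:
carry_out(rows=[0, -1.2, 0, 0, 0, 0.35, 0, 0, -1.2, 0, 0, 0, 0.35, 0, 0, 0, 0, 0, 0, 0, 0, 0, 0, 0, 0, 0, 0, 0])

```text
t: 28.75
position: [0.5552, -0.0101, 0.1018]
eef_rot: [0.501, 0.498, 0.516, -0.484]
wrist_force: [-0.4, -1.2, -0.6]
grip_width: 0.0189
```

```bash
python3 plan2.py 0
```

```text
t 28.75 F [-0.4 -1.2 -0.6] M [-0.63 -0.03 -0.04] w 0.0189 tilt 0.0286 yaw 0.0359
heel err [-0.2  0.6 -1.2] in brace axes [-0.2  0.5 -1.2]
hook err [-0.2  0.7 -0.5]
tool shift mm [-1.19  0.2   0.53]
```

Call:
carry_out(rows=[0, -1.4, 0, 0.6, 0, 0.5, 0, 0, -1.4, 0, 0.4, 0, 0.5, 0, 0, 0, 0, 0, 0, 0, 0])

```text
t: 29.05
position: [0.5557, -0.0117, 0.1051]
eef_rot: [0.497, 0.503, 0.52, -0.48]
wrist_force: [0.3, 1.3, -1.2]
grip_width: 0.0191
```

```bash
python3 plan2.py 0
```

```text
t 29.05 F [ 0.3  1.3 -1.2] M [ 0.04  0.01 -0.01] w 0.0191 tilt 0.0466 yaw 0.035
heel err [ 0.1 -1.2 -0.7] in brace axes [ 0.1 -1.3 -0.6]
hook err [ 0.3 -1.2  3.6]
tool shift mm [-0.64 -0.07 -1.28]
```

Call:
carry_out(rows=[0, -1.4, 0, 0.2, 0, 0.5, 0, 0, -0.8, 0, 0.2, 0, 0.3, 0, 0, 0, 0, 0, 0, 0, 0])

```text
t: 29.35
position: [0.5557, -0.0122, 0.1073]
eef_rot: [0.493, 0.506, 0.524, -0.476]
wrist_force: [-0.3, 3.4, -1.3]
grip_width: 0.0191
```

```bash
python3 plan2.py 0
```

```text
t 29.35 F [-0.3  3.4 -1.3] M [0.27 0.02 0.  ] w 0.0191 tilt 0.0604 yaw 0.035
heel err [ 0.1 -1.9 -0.7] in brace axes [ 0.  -1.9 -0.6]
hook err [ 0.3 -1.9  6.4]
tool shift mm [-0.6  -0.04 -1.92]
```

Call:
carry_out(rows=[0, -1, 0, -0.3, 0, 0.3, 0, 0, 0, 0, 0, 0, 0, 0])

```text
t: 29.55
position: [0.5556, -0.0123, 0.1082]
eef_rot: [0.492, 0.507, 0.525, -0.475]
wrist_force: [-0.3, 3.0, -1.8]
grip_width: 0.0192
```

```bash
python3 plan2.py 0
```

```text
t 29.55 F [-0.3  3.  -1.8] M [ 0.31 -0.05  0.  ] w 0.0192 tilt 0.0651 yaw 0.0349
heel err [ 0.  -1.9 -0.5] in brace axes [-0.  -2.  -0.4]
hook err [ 0.3 -2.   7.5]
tool shift mm [-0.37  0.02 -1.97]
```

Call:
carry_out(rows=[0, -1, 0, -0.3, 0, 0.3, 0, 0, 0, 0, 0, 0, 0, 0])

```text
t: 29.75
position: [0.5555, -0.0121, 0.1086]
eef_rot: [0.491, 0.508, 0.526, -0.474]
wrist_force: [2.2, 2.7, -8.0]
grip_width: 0.0194
```

```bash
python3 plan2.py 0
```

```text
t 29.75 F [ 2.2  2.7 -8. ] M [-0.05 -0.7  -0.02] w 0.0194 tilt 0.0695 yaw 0.0351
heel err [-0.1 -1.8 -0.8] in brace axes [-0.1 -1.9 -0.7]
hook err [ 0.1 -1.9  8.1]
tool shift mm [-0.69  0.12 -1.89]
```

The latch has caught: the downward pull jumps to 8 N at about 8 mm. I'll pull slightly more and hold.

Call:
carry_out(rows=[0, -0.5, 0, 0, 0, 0.1, 0, 0, 0, 0, 0, 0, 0, 0, 0, 0, 0, 0, 0, 0, 0])

```text
t: 30.05
position: [0.5554, -0.0121, 0.1088]
eef_rot: [0.49, 0.508, 0.527, -0.474]
wrist_force: [3.6, 3.1, -16.1]
grip_width: 0.019
```

```bash
python3 plan2.py 0; python3 look.py c1 235 165 305 255 270 150 350 210
```

```text
t 30.05 F [  3.6   3.1 -16.1] M [-0.24 -1.1  -0.03] w 0.019 tilt 0.0709 yaw 0.0353
heel err [-0.1 -1.8 -0.9] in brace axes [-0.2 -1.8 -0.8]
hook err [ 0.  -1.9  8.3]
tool shift mm [-0.76  0.18 -1.84]
worldz {'dot': [278.9, 215.5], 'eTL': [278.2, 222.2], 'eTR': [284.0, 221.7], 'eBL': [277.7, 227.9], 'eBR': [283.5, 227.4], 'jTL': [277.5, 232.0], 'jTR': [283.2, 231.5], 'jBR': [283.0, 234.3], 'seat': [279.4, 226.1], 'hdot1': [263.5, 182.0], 'hdot2': [274.8, 181.9], 'hend': [261.2, 182.0]}
seat world [ 0.5577 -0.1106  0.1172] hook seat [0.5506 0.0891 0.1264]
toolax {'dot': [279.1, 216.0], 'eTL': [278.4, 222.7], 'eTR': [284.2, 222.2], 'eBL': [277.9, 228.4], 'eBR': [283.7, 227.9], 'jTL': [277.7, 232.5], 'jTR': [283.4, 232.0], 'jBR': [283.2, 234.8], 'seat': [279.6, 226.6], 'hdot1': [264.3, 182.0], 'hdot2': [275.5, 181.9], 'hend': [262.0, 182.0]}
seat world [ 0.5578 -0.1129  0.1171] hook seat [0.5507 0.0869 0.1263]
```

View pics/c1s.png

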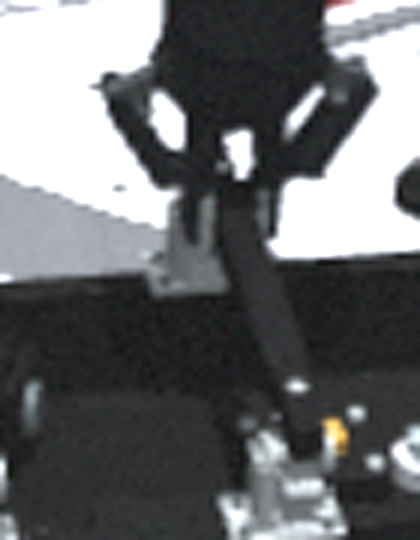

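Call:
carry_out(rows=[0, 1, 0, 0, 0, -0.3, 0, 0, 1.4, 0, 0.1, 0, -0.5, 0, 0, 1.4, 0, 0.1, 0, -0.5, 0, 0, 1.4, 0, 0.1, 0, -0.5, 0, 0, 1.2, 0, 0, 0, -0.4, 0, 0, 0, 0, 0, 0, 0, 0])

```text
t: 30.75
position: [0.5556, -0.0124, 0.1032]
eef_rot: [0.5, 0.499, 0.517, -0.483]
wrist_force: [-0.4, 0.3, -1.7]
grip_width: 0.0191
```

```bash
python3 plan2.py 0
```

```text
t 30.75 F [-0.4  0.3 -1.7] M [-0.22  0.05 -0.05] w 0.0191 tilt 0.0322 yaw 0.0353
heel err [ 0.  -1.8 -0.3] in brace axes [-0.  -1.8 -0.3]
hook err [ 0.2 -1.6  1.1]
tool shift mm [-0.27  0.03 -1.78]
```

Call:
carry_out(rows=[0, 0.8, 0, 0, 0, -0.3, 0, 0, 0, 0, 0, 0, 0, 0, 0.6, 0, 0, 0, 0, 0, 0, 0.6, 0, 0, 0, 0, 0, 0, 0.6, 0, 0, 0, 0, 0, 0, 0.6, 0, 0, 0, 0, 0, 0, 0.6, 0, 0, 0, 0, 0, 0, 0.6, 0, 0, 0, 0, 0, 0, 0.6, 0, 0, 0, 0, 0, 0, 0.6, 0, 0, 0, 0, 0, 0])

```text
t: 31.75
position: [0.5556, -0.0121, 0.1025]
eef_rot: [0.502, 0.498, 0.516, -0.484]
wrist_force: [-0.7, 0.2, 0.2]
grip_width: 0.051
```

Call:
carry_out(rows=[0.6, -8, 0, 0, 0, 0, 0, 0.6, -15, 0, 0, 0, 0, 0, 0.6, -25, 0, 0, 0, 0, 0, 0.6, -40, 0, 0, 0, 0, 0, 0.6, -45, 0, 0, 0, 0, 0, 0.6, -45, 0, 0, 0, 0, 0, 0.6, 0, -30, -30, 0, 0, 0, 0.6, 0, -30, -35, 0, 0, 0, 0.6, 0, -30, -35, 0, 0, 0])

```text
t: 32.65
position: [0.4615, 0.0801, 0.2845]
eef_rot: [0.501, 0.499, 0.515, -0.484]
wrist_force: [0.2, 1.3, 0.9]
grip_width: 0.0509
```

Call:
carry_out(rows=[0.6, 0, -25, -40, 0, 0, 0, 0.6, 0, -25, -40, 0, 0, 0, 0.6, 0, -10, -45, 0, 0, 0, 0.6, 0, 0, 0, 0, 0, 0, 0.6, 0, 0, 0, 0, 0, 0])

```text
t: 33.15
position: [0.398, 0.2029, 0.2876]
eef_rot: [0.502, 0.498, 0.516, -0.483]
wrist_force: [-0.9, -1.0, -0.6]
grip_width: 0.0511
```

```bash
python3 st.py; python3 look.py d1 245 165 305 255 270 165 350 225
```

```text
33.15 [0.398  0.2029 0.2876] [-0.9 -1.  -0.6] 0.0511 [-0.08 -0.03  0.01] [-1.15  0.09  0.65  2.   -0.09  1.05 -0.42]
[[-1.000e-04  9.993e-01  3.690e-02]
 [ 2.860e-02  3.690e-02 -9.989e-01]
 [-9.996e-01  1.000e-03 -2.860e-02]]
worldz {'dot': [214.7, 124.2], 'eTL': [212.9, 128.5], 'eTR': [218.6, 128.2], 'eBL': [213.1, 134.9], 'eBR': [218.7, 134.6], 'jTL': [213.2, 139.3], 'jTR': [218.8, 139.0], 'jBR': [218.9, 142.1], 'seat': [215.4, 134.5], 'hdot1': [176.3, 235.2], 'hdot2': [189.9, 235.0], 'hend': [173.5, 235.3]}
seat world [0.4005 0.1035 0.3002] hook seat [0.3932 0.3034 0.301 ]
toolax {'dot': [214.8, 124.3], 'eTL': [212.9, 128.6], 'eTR': [218.6, 128.3], 'eBL': [213.1, 135.0], 'eBR': [218.7, 134.7], 'jTL': [213.2, 139.5], 'jTR': [218.8, 139.2], 'jBR': [218.9, 142.3], 'seat': [215.4, 134.6], 'hdot1': [176.7, 235.2], 'hdot2': [190.2, 235.0], 'hend': [173.9, 235.3]}
seat world [0.4005 0.1026 0.3002] hook seat [0.3932 0.3025 0.3009]
```

View pics/d1s.png

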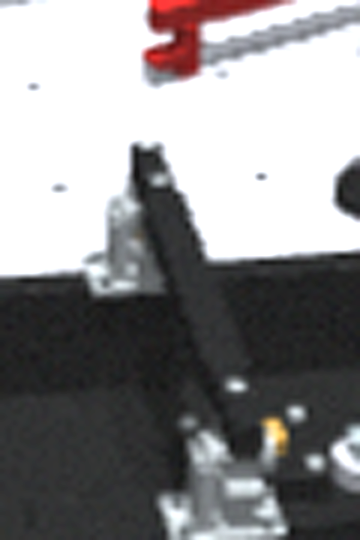

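View pics/d1t.png

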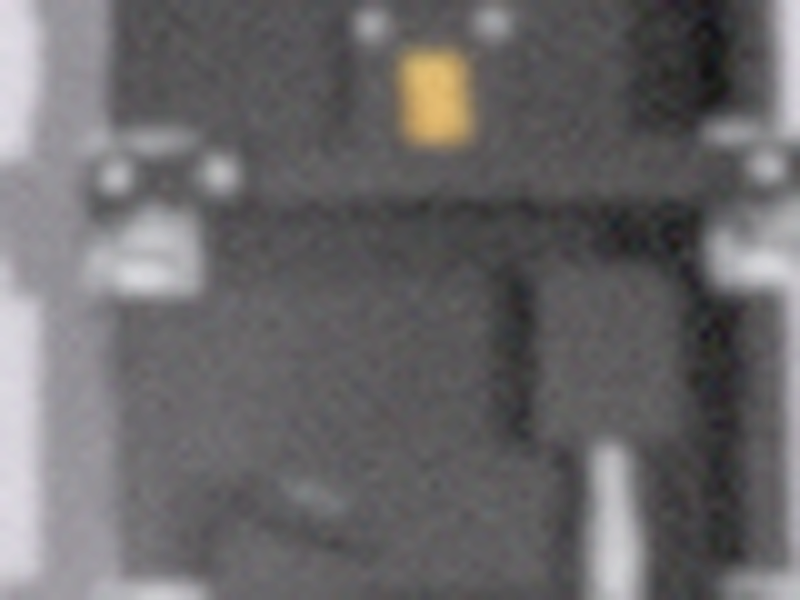

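```bash
python3 - <<'E'
from br import *
import pickle
s,c=pickle.load(open('d1.pkl','rb'));c0=pickle.load(open('c0.pkl','rb'))
for nm,b in {'lens':(295,160,325,205),'case':(280,330,335,375)}.items():
    x0,y0,x1,y1=b;print(nm,np.abs(c['side']['frame'][y0:y1,x0:x1].astype(int)-c0['side']['frame'][y0:y1,x0:x1]).mean())
x0,y0,x1,y1=150,170,170,240;print('driver',np.abs(c['top']['frame'][y0:y1,x0:x1].astype(int)-c0['top']['frame'][y0:y1,x0:x1]).mean())
hp=np.array([.5599,-.1696,.114])
for t in (.025,.065):
    Rb=R.from_euler('z',.0355)*R.from_euler('x',t)
    g=hp-Rb.apply([0,-.1,-.016])
    print(t,[proj(c['side'],g+Rb.apply(np.array(v)/1e3))[0].round(1) for v in ([-8,118,10],[8,118,10],[0,77,10],[0,-86,10])])
crop(c['side'],255,180,295,215,16,'pics/d2.png')
E
```

```text
lens 1.7422222222222221
case 1.6673400673400673
driver 9.583809523809524
0.025 [array([265.8, 188. ]), array([271.1, 187.6]), array([271.2, 195.3]), array([283.6, 229. ])]
0.065 [array([266. , 185.7]), array([271.3, 185.4]), array([271.4, 193.5]), array([283.7, 229.1])]
```

View pics/d2.png

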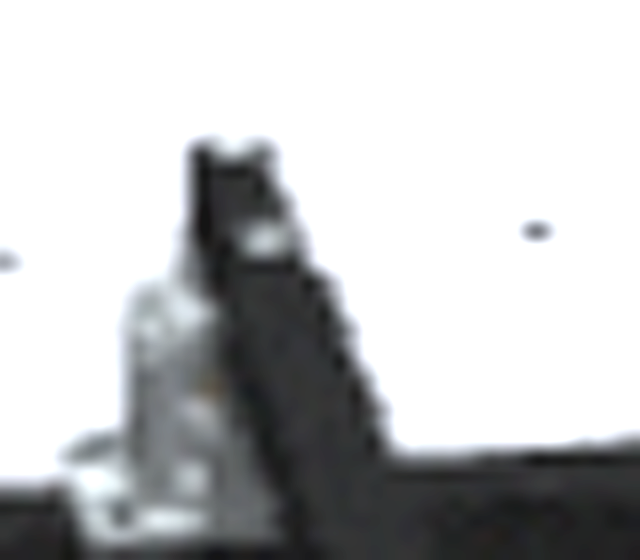

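```bash
python3 - <<'E'
from br import *
import pickle
s,c=pickle.load(open('d1.pkl','rb'));c0=pickle.load(open('c0.pkl','rb'))
a=[cv2.resize(k['top']['frame'][160:250,140:200,::-1],None,fx=5,fy=5) for k in (c0,c)]
cv2.imwrite('pics/d3.png',np.hstack(a))
E
```

```text
(no output)
```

View pics/d3.png

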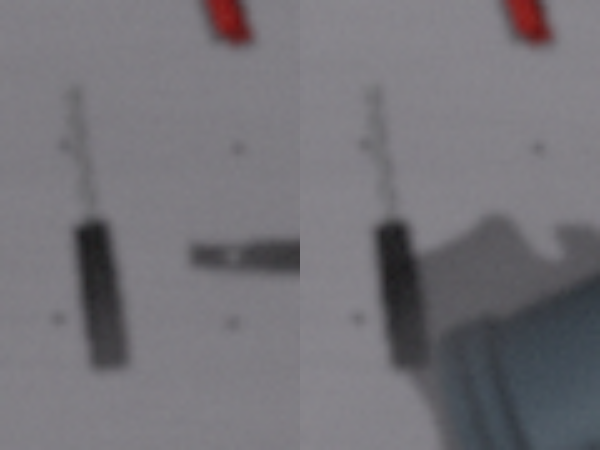

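The driver hasn't moved; the difference between the frames is only the arm's shadow. The brace rests on both pins and nothing touches it.

```bash
python3 -c "
from cell import manip
print(manip.sign_off())"
```

```text
the job is handed in; nothing more can be done
None
```

The brace is refitted on both pins, the latch held under a tug test, and the job is handed in; no verdict was reported. I turned the brace half round, slid the heel on at 0.25 rad tilt until it bottomed, and swung it down onto the latch. I then regripped 57 mm towards the hook, pressed the hook home, tugged, let it settle and let go.

**Last checks**
- **Press:** at the end of the press the upward force on the tool was 21 N, with the hook against its solid stop.
- **Tug:** the latch caught at about 8 mm of rise. The downward force on the tool jumped from about 2 N to 16 N.
- **Seating:** the final pictures show the brace on both pins. The hook end's top edge is at row 188.4; I computed 187.8 for the seated position and about 185.5 for the raised one.
- **Bystanders:** the lens post, case and screwdriver look unmoved.
- **Force on the housing:** I estimated it from the wrist readings at no more than about 27 N; I did not measure it directly.
- **Latch:** I never saw it directly. That it is shut is inferred from the tug.

**What disagreed**
- **Gripper length:** the fingertips are about 35 mm farther back along the tool than the description says. My first grasp closed on air above the bar; I then measured the offset by touching the bar top and corrected for it.
- **Starting pose:** the loose brace's hook pointed towards the housing (-y) rather than clearly away from the robot.
- **Heel pin:** the heel bottomed about 1.7 mm past where I had estimated its pin from the pictures.

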